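# Unclip a sample bottle from the rotator and lay it on the roller mixer

## Robot

A 6-joint arm with a two-finger parallel gripper is mounted at the origin on the work surface. World frame = base frame: x ahead of the robot, y to its left, z up, the work surface at z = 0. Lengths are in m, angles in degrees, forces in N, time in s.
With the tool pointing down it reaches from about 0.425 to 0.95 m from the base axis. Payload 3.5 kg.
Tool frame: the origin (TCP) lies at the very end of the fingers, on their centre line; the grasp point (between the pads) lies 19 mm behind it; z points along the fingers, y is the direction in which the jaws open and shut (so a half turn about z gives the same grasp; the last joint's range is limited). The gripper opens to 85 mm and grips with 20 to 120 N. Pads are 22 mm wide; open, the fingers measure 114 mm over their backs; the gripper's body (76 mm by 85 mm) begins 54 mm behind the grasp point. The pads swing forward as they close: fully open they stand 13 mm farther back than shut.
Start: joints at [-84.912, 16.404, 90.338, -0, 73.258, -8.594], TCP at [0.16, -0.656, 0.231] pointing down, gripper open.
Joint ranges: [-158.93, 158.93], [-51.34, 127.21], [12.03, 142.37], [-87.48, 267.48], [13.55, 161.25], [-162.69, 162.69]. Speed limits (degrees/s): [159.86, 159.86, 180, 180, 180, 180].

## Interface

Orientations are given as [roll, pitch, yaw] about the fixed x, y, z axes, in that order (R = Rz(yaw) Ry(pitch) Rx(roll)).
In Python, from station import bot, eyes gives the robot as it stands. The module is installed in compiled form; this text tells all that it offers.
- The arm moves only by the shell command python3 -m handwheel 'ROWS' [FORCE]. ROWS is JSON, one flat list of numbers, 5 for each row, row after row: the shift along the world's x, y, z in cm, then the turn about the world's z in degrees, then the closure, from -1 (fully open) to 1 (shut), so that 0 is half open. In form: [tx, ty, tz, roll, fingers, tx, ty, tz, roll, fingers, ...]. A call has exactly 8 rows; each row is the pose to reach, as a shift and turn from the pose commanded when the call began; what a row does not reach only later rows make up. A row lasts 1/12 s, in which the tool goes at most 41.7 mm and 7.16 degrees, less where a joint would pass 70% of its speed; a pose out of reach is approached as far as the arm can. A call with a gripper value outside its range is refused whole. The fingers move at their own pace and stop on an object; FORCE is the grip in N (left out, the last holds). Time passes only in rows, so rows that repeat a pose let the fingers close, or fill a call up. It gives the time, the measured TCP pose, the force and the opening at its end, in the units of the state.
- bot.get_obs(): the state, without advancing time (a new reading comes with each control period).
- eyes.capture(name): name is "scene" or "top"; returns a dict with "pixels" (384x512x3 uint8, blue, green, red), "range_z" (384x512 float32, m along the optical axis (not along the pixel's ray), 0 where there is no reading), "K" (3x3 intrinsics, pixels), "R" (3x3) and "t" (3): a world point X has camera coordinates R X + t. Camera axes: x right, y down, z forward; pixel columns grow to the right and rows downward; lengths in m; the calibration is good to about 2 mm. A picture is of the moment at which its call begins.
- bot.finish_job(): hands the job in, once; it reports no verdict.
The state is a dict: "time_s": time; "qpos": joint angles; "dq": joint speeds; "joint_efforts": joint torques, N m; "tool_pos": TCP position; "orientation": TCP orientation; "wrist_force": force on the tool from outside, world axes, zero at the start; "ft_torque": the same for the moment, N m; "width": finger opening in m.
Only numpy, scipy, OpenCV 4.12 (cv2) and the standard library are available. Lean on these libraries where they do the work, as an engineer would, in place of code of your own. Each camera call takes 0.05 s, during which the arm holds its last target.

## Task

The run on the rotator is over: take the amber glass bottle off the upper face of its paddle, rolling it sideways out of the two spring clips over the springy front jaws, not straight out against the rigid hooks. Then lay it gently on the roller mixer, in the groove between the two front rollers, and let go. Leave the bottle already on the mixer, the beaker and the flask alone.

Things in the scene. Friction and masses are not known exactly. Their poses are not given: they have to be found in the camera images.
- bottle: The bottle to move: amber glass cylinder, 44 mm diameter, ribbed white screw cap (38 mm), 160 mm long over all, 0.18 to 0.35 kg, sealed. Origin: on its axis at mid-length. y: along its axis, towards the cap. It starts in two spring clips on the upper face of the rotator's paddle; between the clips the glass is free to grasp over 60 mm.
- rotator: Bench rotator, fixed, white: two upright round cheeks (270 mm across) carry a horizontal shaft along y, 140 mm above the bench, over a floor pan (top at 28 mm). Clear width between the cheeks 230 mm (y = -115 to +115 mm); the cheek at +y is 70 mm thick, the other 28 mm. Origin: under the shaft at mid-width, on the bench; x points to its back, z up.
- cover_edge (a point): Middle of the grey-beaded front edge of the rotator's clear cover (fixed, open, an arc of radius 130 mm about the shaft, over the back half only). The edge runs along y, 33 mm behind the bottle's axis and 100 mm above it: an upright gripper's body hits it; one leaning 30 to 40 degrees, body towards the front and fingers pointing down and back, clears it. Axes as the rotator's.
- paddle: Aluminium paddle, 84 x 190 x 10 mm, locked on the shaft, upper face leaning 35 degrees to the front. Origin: on the shaft at mid-width. y: along shaft and bottle; z: square out of the upper face; x: up the slope, to the back. Two equal clips stand on this face at y = -40 and +40 mm, 14 mm wide (feet 18 mm wide, 13 mm high in z). A counterweight bottle clipped under it stays.
- hooks: The rigid steel hooks of both clips, on the bottle's back (up-slope) side; origin and axes as the paddle's. Each stands at x = 25 to 28 mm and bends over the bottle up to the lip (point hook_lip), so the bottle cannot leave straight along z: its axis must pass round the lip's centre at more than 24 mm, shifting some 16 mm to -x while it rises to z = 60 mm.
- hook_lip (a point): Centre of the rounded end (radius 2 mm) of the hooks' lips, at mid-width; paddle frame x = 9, y = 0, z = 59.5 mm; axes as the paddle's. The lips themselves are at y = -47 to -33 and 33 to 47 mm. Between bottle and lip there is 1.8 mm of play at the start, between bottle and the hooks' uprights 3 mm.
- jaw_left (a joint): Springy front jaw of the clip at y = +40 mm: steel leaf hinged at x = -24.6, z = 9 mm of the paddle frame, 21 mm tall, ending in a 6 mm bead and a small outward flare. Reads 0 at rest (touching the bottle's front), grows in rad as it is pushed out to the front, stop at 0.9. Spring 0.038 Nm at 0 plus 0.32 Nm/rad: 2 N at the bead to begin, 7.6 N pushed out by 8 mm. Springs back.
- jaw_right (a joint): The same for the clip at y = -40 mm.
- seat (a point): Point on the bottle's axis as it starts in the clips, midway between them (paddle frame x = 0, y = 0, z = 35.3 mm); axes as the paddle's. The bottle's middle starts within 6 mm of it along y.
- mixer: Roller mixer, fixed, white, off: case 230 x 250 mm, 50 mm tall, with five still rubber-covered rollers along y, 22 mm diameter, 206 mm long, axes 75 mm high at x = -80, -40, 0, 40, 80 mm, between end cheeks (y = 109 to 125 mm either side, top at 91 mm). Roller tops at 86 mm. Origin: under the centre of the case; x points to its back, away from its knob and the robot.
- front_groove (a point): Where the middle of the bottle belongs: above the groove between the two front rollers (x = -80 and -40 mm of the mixer), midway along them, at the height of the axis of the bottle resting on both (101 mm over the bench, 15 mm over the roller tops). Axes as the mixer's: y along the rollers.
- other_bottle: An equal bottle lying loose in the back groove of the mixer (x = +60 mm). Bystander. Origin and axes as for the bottle.
- beaker: Glass beaker, 70 mm across, 95 mm tall, loose. Bystander. Origin under its centre.
- flask: Conical glass flask, 84 mm across, 120 mm tall, loose. Bystander. Origin under its centre.
Not all that is in view belongs to the job. Leave any blue look-alike of the bottle alone.

How it is judged:
By the outcome, as a careful person would: the job done as asked, in the order asked, and still so for the second after the job is handed in, with the robot touching nothing.
It also fails if it takes over 51 s, if anything falls off the work surface, if the arm or the gripper's body presses on something with over 40 N, if the wrist force passes 120 N, or if a joint passes its speed limit or range.

## Working session

There is one attempt and no reset: what is moved stays moved. The work goes in short steps, Python scripts to look and compute and a shell command to move; the robot and the scene stay as the last step left them, time stands still between calls to the robot, and variables do not carry over. Pictures are saved under pics/ and viewed, and the job is handed in when it is done.

```bash
mkdir -p pics; ls
python3 - <<'E'
from station import bot, eyes
import cv2, numpy as np
print(bot.get_obs())
for n in("scene","top"):
    c=eyes.capture(n); np.savez(f"pics/{n}0.npz",**c)
    cv2.imwrite(f"pics/{n}0.png",c["pixels"]); print(n,c["K"],c["R"],c["t"])
E
```

```text
pics
{'time_s': 0.0, 'qpos': array([-8.49116470e+01,  1.64536359e+01,  9.04244691e+01,  3.04840666e-04,
        7.32569560e+01, -8.59382130e+00]), 'dq': array([-0.03765874,  0.13631454, -0.00377108, -0.00351632, -0.02553101,
        0.01941639]), 'joint_efforts': array([ 2.09950235e-04, -4.05977511e+01, -2.92627501e+01, -1.19745664e-04,
        5.79454936e-03, -7.16196553e-06]), 'tool_pos': array([ 0.15963853, -0.65516909,  0.2299292 ]), 'orientation': array([-1.79866499e+02, -2.04704250e-02,  1.36820623e+01]), 'wrist_force': array([-0.01817721,  0.57179163, -0.12289142]), 'ft_torque': array([ 0.00010899,  0.03281251, -0.04858674]), 'width': 0.08546415737076306}
scene [[377.15555283   0.         249.02697123]
 [  0.         377.15555283 187.83358309]
 [  0.           0.           1.        ]] [[-0.32956215  0.9440689   0.01107672]
 [ 0.73913201  0.26528544 -0.61911833]
 [-0.58742886 -0.19585081 -0.78521959]] [ 0.05956413 -0.30190552  1.57930744]
top [[437.2237409    0.         252.36281299]
 [  0.         437.2237409  188.44423817]
 [  0.           0.           1.        ]] [[-0.01192292 -0.99986974  0.01087904]
 [-0.99875884  0.01138209 -0.04848938]
 [ 0.04835924 -0.01144367 -0.99876445]] [0.09930424 0.48507121 1.54921428]
```

View pics/scene0.png

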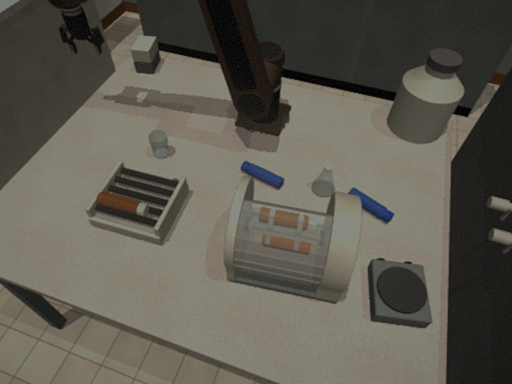

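View pics/top0.png

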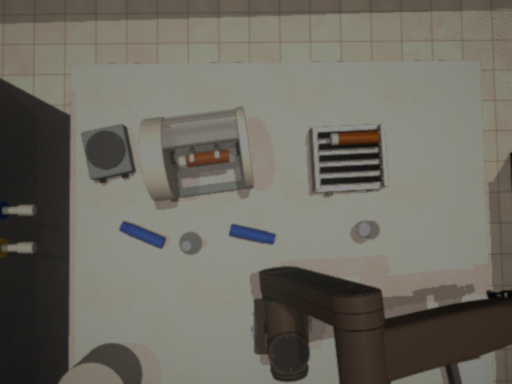

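```bash
cat > h.py <<'E'
import numpy as np,cv2
def load(n): return dict(np.load(f"pics/{n}.npz"))
def dep(c,u,v,z=None):
    K,R,t=c["K"],c["R"],c["t"]
    z=float(c["range_z"][int(round(v)),int(round(u))]) if z is None else z
    p=np.array([(u-K[0,2])/K[0,0]*z,(v-K[1,2])/K[1,1]*z,z]); return R.T@(p-t)
def ray(c,u,v):
    K,R,t=c["K"],c["R"],c["t"]; d=R.T@np.array([(u-K[0,2])/K[0,0],(v-K[1,2])/K[1,1],1]); return -R.T@t,d
def atz(c,u,v,h):
    o,d=ray(c,u,v); return o+d*(h-o[2])/d[2]
def proj(c,X):
    p=c["R"]@np.asarray(X)+c["t"]; q=c["K"]@p; return q[:2]/q[2]
def crop(c,u0,v0,u1,v1,s,f):
    im=cv2.resize(c["pixels"][v0:v1,u0:u1],None,fx=s,fy=s,interpolation=cv2.INTER_CUBIC)
    im=cv2.convertScaleAbs(im,alpha=1.3)
    for k in range((u0//10+1)*10,u1,10): cv2.line(im,((k-u0)*s,0),((k-u0)*s,12 if k%50 else 30),(0,255,0),1); cv2.putText(im,str(k),((k-u0)*s,24),0,.35,(0,255,0),1)
    for k in range((v0//10+1)*10,v1,10): cv2.line(im,(0,(k-v0)*s),(12,(k-v0)*s),(0,255,0),1); cv2.putText(im,str(k),(14,(k-v0)*s),0,.35,(0,255,0),1)
    cv2.imwrite(f,im)
E
python3 - <<'E'
from h import *
t=load("top0");s=load("scene0")
crop(t,130,100,260,205,6,"pics/c1.png"); crop(t,300,115,395,200,8,"pics/c2.png"); crop(s,220,175,365,305,5,"pics/c3.png")
E
```

```text
(no output)
```

View pics/c1.png

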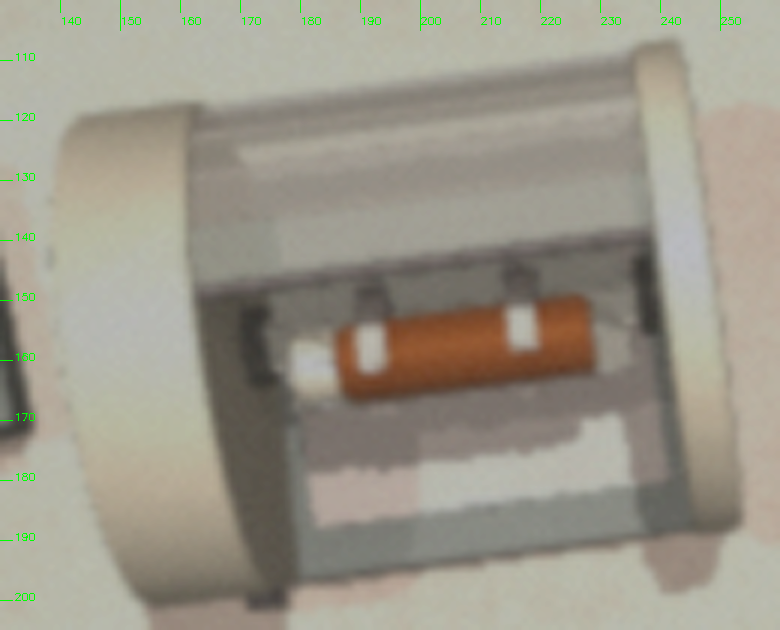

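View pics/c2.png

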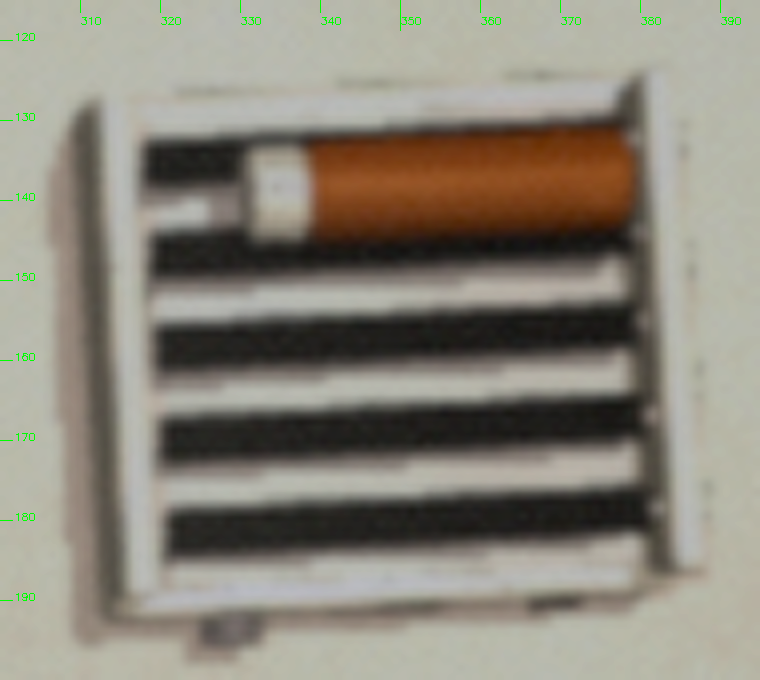

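View pics/c3.png

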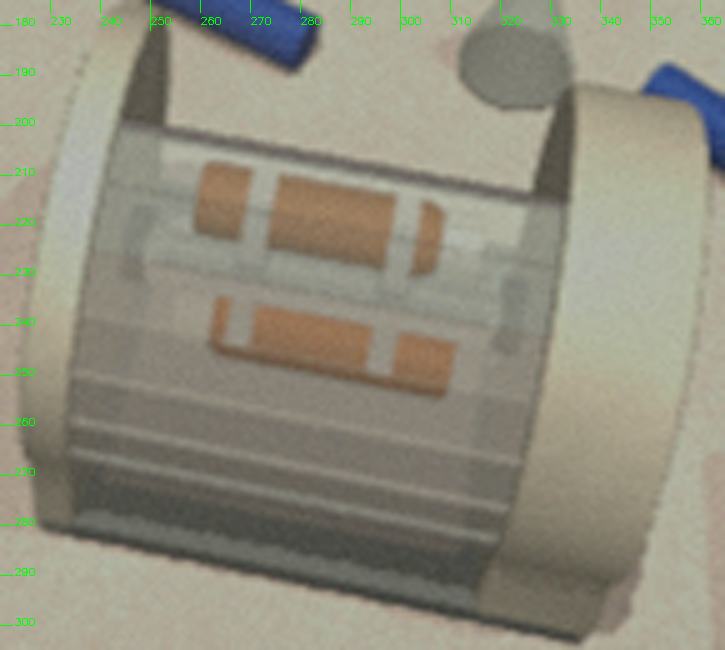

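Run:
```python
from h import *
from scipy.optimize import least_squares
t=load("top0");s=load("scene0")
print("cams",-t["R"].T@t["t"],-s["R"].T@s["t"])
def cyl(c,u0,v0,u1,v1,h,name):
    im=c["pixels"].astype(int); m=(im[...,2]-im[...,0]>45)
    P=[dep(c,u,v) for v in range(v0,v1) for u in range(u0,u1) if m[v,u] and c["range_z"][v,u]>0]
    P=np.array(P); P=P[abs(P[:,2]-h-.015)<.02]
    def f(p):
        a=np.array([-np.sin(p[2]),np.cos(p[2]),0]); d=P-np.array([p[0],0,p[3]]);d[:,1]-=p[1]
        d-=np.outer(d@a,a); return np.linalg.norm(d,axis=1)-.022
    y0=P[:,1].mean()
    g=lambda q:f([q[0],y0,q[1],q[2]])
    r=least_squares(g,[P[:,0].mean(),.1,h],loss='soft_l1',f_scale=.002)
    print(name,len(P),"x,y",r.x[0],y0,"yaw",np.degrees(r.x[1]),"z",r.x[2],"rms",np.std(r.fun))
    a=np.array([-np.sin(r.x[1]),np.cos(r.x[1]),0]);q=(P-[r.x[0],y0,r.x[2]])@a; print(" along",q.min(),q.max())
cyl(t,170,140,235,175,.169,"bottle top")
cyl(t,320,125,385,150,.101,"other top")
# pixel based
for n,u,v,h in [("glass back L",186.5,154.5,.169),("glass front L",188,167,.169),("glass bottom end back",226.5,149.5,.169),("bot end front",229.3,162.2,.169),("cap end",178.2,161.2,.169),("bot end mid",229,156,.169),
  ("bead L",162,148.5,.269),("bead R",238,139.5,.269),("clipL",192,155,.195),("clipR",216.8,154,.195)]:
    print(n,atz(t,u,v,h),dep(t,u,v))
for n,u,v in [("bead",245,200.5),("bead",330,214.5)]: print("scene",n,atz(s,u,v,.269),dep(s,u,v))
```

```text
cams [0.41073433 0.11149888 1.56974062] [1.17050888 0.33316715 1.05252812]
bottle top 353 x,y 0.5797820367749731 0.23519350623390065 yaw 7.320554040827604 z 0.16728407981752355 rms 0.002587893681459002
 along -0.06251729555309858 0.0713507315713893
other top 451 x,y 0.6500604797103983 -0.26302083864685205 yaw 2.9703395370583268 z 0.09991797702397301 rms 0.002731729131443019
 along -0.06810472134024743 0.066685000893592
glass back L [0.59020485 0.30586305 0.169     ] [0.59194631 0.30774902 0.15540816]
glass front L [0.54982746 0.30124242 0.169     ] [0.55540854 0.30885584 0.1127956 ]
glass bottom end back [0.60502658 0.17721822 0.169     ] [0.60303621 0.17654498 0.18334945]
bot end front [0.56387581 0.1685933  0.169     ] [0.57899456 0.17422989 0.0307132 ]
cap end [0.56886174 0.3325746  0.169     ] [0.57240077 0.33752246 0.13765025]
bot end mid [0.58391503 0.16937034 0.169     ] [0.58823285 0.17081322 0.13407611]
bead L [0.59616262 0.36492136 0.269     ] [0.59590166 0.3645647  0.27083062]
bead R [0.62090035 0.13784625 0.269     ] [0.66139952 0.14292341 0.0183462 ]
clipL [0.58510548 0.28493802 0.195     ] [0.58507169 0.28490441 0.19526642]
clipR [0.58745284 0.2067351  0.195     ] [0.58731495 0.20666079 0.19607269]
scene bead [0.62709755 0.14166975 0.269     ] [0.62966065 0.14257298 0.27269566]
scene bead [0.59616856 0.35742502 0.269     ] [0.59865813 0.35731987 0.27239633]
```

Run:
```python
from h import *
t=load("top0");s=load("scene0")
# dark strips: centroid per roller, by columns
g=t["pixels"].max(2).astype(int)
L=[]
for name,v0l,v0r in [("r2",158-11.5,157-11.5),("r3",158.5,156),("r4",170.5,167.5),("r5",182,179.5)]:
    pts=[]
    for u in range(323,380):
        vc=v0l+(v0r-v0l)*(u-323)/57
        vs=np.arange(int(vc)-6,int(vc)+8); w=np.clip(70-g[vs,u],0,None)
        if w.sum()>50: pts.append((u,(vs*w).sum()/w.sum()))
    pts=np.array(pts); 
    if len(pts)<10: print(name,len(pts));continue
    b=np.polyfit(pts[:,0],pts[:,1],1)
    A=atz(t,325,np.polyval(b,325),.083);B=atz(t,377,np.polyval(b,377),.083)
    print(name,len(pts),A,B,"yaw",np.degrees(np.arctan2(-(A-B)[0],(A-B)[1])),"z", [round(dep(t,u,np.polyval(b,u))[2],4) for u in(330,345,360,375)])
# roller ends / cheeks
for n,u,v,h in [("r5 left",320.7,182,.075),("r5 right",381.5,179,.075),("r4 left",319.5,171,.075),("r4 right",380.5,168,.075),
 ("cheekLo out",313,165,.091),("cheekLi",319,165,.091),("cheekRi",382.5,165,.091),("cheekRo",386,165,.091)]:
    print(n,atz(t,u,v,h))
print([dep(t,315.5,v)for v in(150,170)],[dep(t,384.5,v)for v in(150,170)])
```

```text
r2 57 [ 0.62359838 -0.15615843  0.083     ] [ 0.62843335 -0.33508121  0.083     ] yaw 1.5479053621859935 z [np.float64(0.0824), np.float64(0.0824), np.float64(0.0822), np.float64(0.0801)]
r3 57 [ 0.58434194 -0.15537339  0.083     ] [ 0.59159094 -0.33413082  0.083     ] yaw 2.322194510112818 z [np.float64(0.0812), np.float64(0.0836), np.float64(0.0832), np.float64(0.0812)]
r4 57 [ 0.5446331  -0.15457931  0.083     ] [ 0.55188964 -0.33310669  0.083     ] yaw 2.327600184224544 z [np.float64(0.0843), np.float64(0.0825), np.float64(0.0867), np.float64(0.0868)]
r5 57 [ 0.50489343 -0.15378461  0.083     ] [ 0.51216474 -0.33208195  0.083     ] yaw 2.335339279243914 z [np.float64(0.0807), np.float64(0.0841), np.float64(0.0894), np.float64(0.0847)]
r5 left [ 0.50257225 -0.14037118  0.075     ]
r5 right [ 0.51055072 -0.34993496  0.075     ]
r4 left [ 0.54047304 -0.13698063  0.075     ]
r4 right [ 0.54852397 -0.34747974  0.075     ]
cheekLo out [ 0.55978921 -0.11257857  0.091     ]
cheekLi [ 0.5595683  -0.13301433  0.091     ]
cheekRi [ 0.55722627 -0.34966949  0.091     ]
cheekRo [ 0.55709697 -0.36163116  0.091     ]
[array([ 0.61117059, -0.1222906 ,  0.08956499]), array([ 0.54262276, -0.12073541,  0.09121834])] [array([ 0.60893903, -0.35887631,  0.08783744]), array([ 0.54041259, -0.35729013,  0.08707616])]
```

```bash
python3 -m handwheel '[3,2,1.4,7,-1, 6,4,2.8,14,-1, 9,6,4.2,21,-1, 12,8,5.6,28,-1, 15,10,7,35,-1, 18,12,8.4,42,-1, 21,14,9.8,49,-1, 24,16,11.2,56,-1]' 60
```

```text
time_s: 0.77
tool_pos: [0.4008, -0.4943, 0.3434]
orientation: [-180.0, -0.0, 70.0]
wrist_force: [0.1, -1.5, 0.1]
width: 0.0852
```

```bash
python3 -m handwheel '[1.2,3.8,0,7,-1, 2.4,7.6,0,14,-1, 3.6,11.4,0,21,-1, 4.8,15.2,0,27.3,-1, 6,19,0,27.3,-1, 7.2,22.8,0,27.3,-1, 8.4,26.6,0,27.3,-1, 9.6,30.4,0,27.3,-1]'; python3 -m handwheel '[0.5,4,0,0,-1, 1,8,0,0,-1, 1.5,12,0,0,-1, 2,16,0,0,-1, 2.5,20,0,0,-1, 3,24,0,0,-1, 3.5,28,0,0,-1, 4,32,0,0,-1]'
```

```text
time_s: 1.43
tool_pos: [0.4956, -0.1898, 0.3429]
orientation: [-180.0, -0.0, 97.0]
wrist_force: [0.7, 0.1, -0.2]
width: 0.0853
time_s: 2.1
tool_pos: [0.5352, 0.1302, 0.3429]
orientation: [-180.0, 0.0, 97.0]
wrist_force: [0.8, -0.2, 0.0]
width: 0.0853
```

```bash
python3 -m handwheel '[0.1,3.5,0,0,-1, 0.2,7,0,0,-1, 0.4,10,0,0.2,-1, 0.4,11,0,0.2,-1, 0.4,11,0,0.2,-1, 0.4,11,-2,0.2,-1, 0.4,11,-4,0.2,-1, 0.4,11,-4,0.2,-1]'
python3 - <<'E'
from station import bot, eyes
from h import *
o=bot.get_obs(); print(o["tool_pos"],o["orientation"],o["qpos"])
for n in("scene","top"):
    c=eyes.capture(n); np.savez(f"pics/{n}1.npz",**c)
    if n=="scene": crop(c,190,110,370,300,4,"pics/s1.png")
    else: crop(c,130,90,290,220,5,"pics/t1.png")
E
```

```text
time_s: 2.77
tool_pos: [0.5378, 0.2362, 0.2982]
orientation: [-179.5, 0.1, 97.1]
wrist_force: [-1.0, -1.4, -1.3]
width: 0.0854
[0.53780692 0.2361887  0.29821382] [-1.79504340e+02  1.04375048e-01  9.71068907e+01] [ 1.38380432e+01  3.12888979e+00  9.84545568e+01 -4.64208133e-02
  7.89210347e+01  6.74072477e+00]
```

View pics/s1.png

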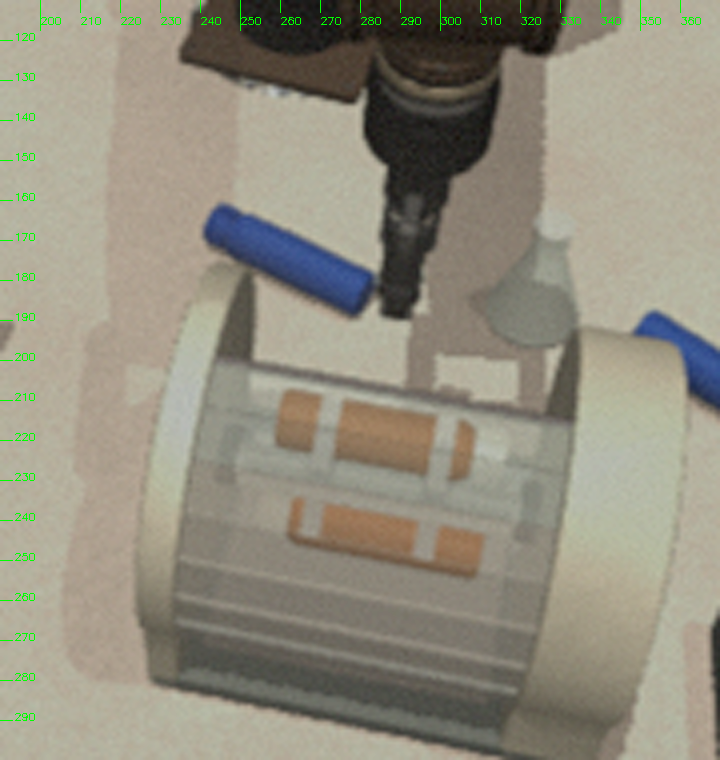

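View pics/t1.png

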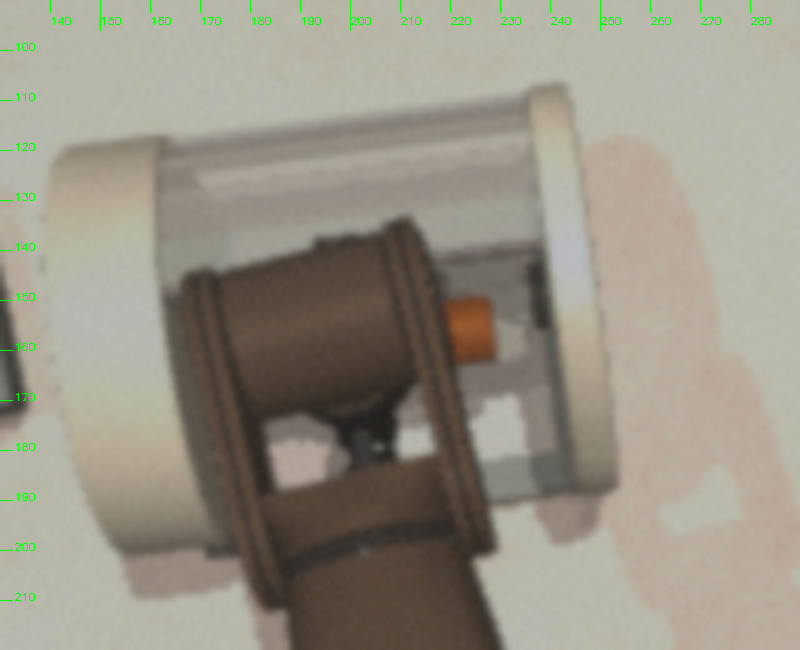

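Run:
```python
from h import *
t=load("top1");s=load("scene1")
for p in [(200,150),(170,150),(215,150),(224,190),(200,190),(197,138)]: print(p,dep(t,*p).round(3))
print()
for p in [(288,186),(290,160),(290,145),(295,130),(287,120),(310,120),(285,140),(310,140)]: print(p,dep(s,*p).round(3))
```

```text
(200, 150) [0.547 0.218 0.584]
(170, 150) [0.548 0.286 0.583]
(215, 150) [0.546 0.183 0.591]
(224, 190) [0.455 0.163 0.601]
(200, 190) [0.455 0.216 0.609]
(197, 138) [0.578 0.227 0.56 ]

(288, 186) [0.595 0.241 0.333]
(290, 160) [0.582 0.235 0.411]
(290, 145) [0.576 0.229 0.453]
(295, 130) [0.572 0.235 0.496]
(287, 120) [0.564 0.214 0.511]
(310, 120) [0.566 0.262 0.527]
(285, 140) [0.568 0.215 0.456]
(310, 140) [0.56  0.269 0.466]
```

Run:
```python
from h import *
s=load("scene1")
for z in(.303,.316,.325,.335):
  for d in (0.040,.057): print(z,d,proj(s,[.538+d*.992,.2385+d*.125,z]))
for v in range(182,194): print(v,[ (dep(s,u,v).round(3)).tolist() for u in (288,)],s["pixels"][v,288])
from station import bot; print(bot.get_obs()["tool_pos"])
```

```text
0.303 0.04 [289.50283412 188.65575201]
0.303 0.057 [288.52650018 193.86983664]
0.316 0.04 [289.99797244 185.44950041]
0.316 0.057 [289.01643925 190.68513933]
0.325 0.04 [290.34707975 183.18886774]
0.325 0.057 [289.36195037 188.43925122]
0.335 0.04 [290.74120466 180.63672515]
0.335 0.057 [289.75208459 185.90330443]
182 [[0.61, 0.243, 0.367]] [44 46 47]
183 [[0.613, 0.243, 0.367]] [35 38 38]
184 [[0.613, 0.244, 0.364]] [36 38 41]
185 [[0.594, 0.241, 0.336]] [30 30 33]
186 [[0.595, 0.241, 0.333]] [31 36 36]
187 [[0.591, 0.241, 0.325]] [27 34 34]
188 [[0.592, 0.242, 0.322]] [25 29 29]
189 [[0.593, 0.242, 0.32]] [54 61 65]
190 [[0.348, 0.204, 0.003]] [110 122 124]
191 [[0.351, 0.205, 0.002]] [122 138 140]
192 [[0.355, 0.206, 0.0]] [122 138 138]
193 [[0.359, 0.207, 0.0]] [122 137 139]
[0.53941814 0.23672116 0.30249506]
```

Run:
```python
from h import *
s=load("scene1")
n=np.array([.992,.1253])
for v in range(140,190,2):
  r=[]
  for u in (284,287,290,293,297):
    p=dep(s,u,v); r.append((round(1000*((p[:2]-[.5394,.2367])@n)),round(1000*(p[2]-.3025))))
  print(v,r)
```

```text
140 [(25, 153), (31, 160), (34, 164), (35, 166), (24, 157)]
142 [(25, 146), (31, 154), (37, 160), (34, 159), (32, 160)]
144 [(26, 141), (32, 148), (33, 151), (37, 156), (37, 158)]
146 [(27, 135), (32, 142), (36, 148), (38, 151), (38, 153)]
148 [(26, 128), (34, 138), (33, 139), (36, 143), (37, 146)]
150 [(-382, -297), (32, 130), (37, 136), (38, 139), (37, 139)]
152 [(-376, -302), (14, 104), (37, 130), (37, 131), (36, 132)]
154 [(-368, -304), (18, 102), (36, 122), (37, 125), (36, 126)]
156 [(-352, -299), (21, 98), (38, 118), (36, 117), (37, 120)]
158 [(-344, -301), (25, 95), (40, 113), (35, 110), (38, 115)]
160 [(-337, -304), (26, 91), (42, 109), (39, 107), (37, 108)]
162 [(-323, -300), (28, 86), (42, 103), (48, 111), (39, 102)]
164 [(-311, -297), (32, 83), (-319, -301), (56, 112), (24, 79)]
166 [(-303, -300), (65, 112), (64, 112), (64, 115), (61, 113)]
168 [(-299, -306), (68, 109), (66, 109), (66, 110), (67, 113)]
170 [(-285, -301), (68, 102), (69, 105), (68, 106), (40, 77)]
172 [(-280, -307), (69, 97), (68, 97), (69, 100), (42, 71)]
174 [(-265, -300), (70, 90), (67, 90), (67, 91), (-278, -304)]
176 [(-258, -303), (71, 86), (71, 87), (70, 88), (-265, -300)]
178 [(-247, -302), (69, 76), (57, 63), (72, 82), (-257, -302)]
180 [(-220, -280), (66, 66), (65, 66), (59, 60), (-245, -298)]
182 [(70, 61), (71, 63), (69, 64), (72, 69), (-238, -300)]
184 [(-221, -304), (72, 58), (638, 750), (72, 62), (-228, -299)]
186 [(-212, -303), (53, 27), (55, 32), (48, 25), (-221, -302)]
188 [(-202, -302), (54, 20), (53, 22), (48, 16), (-211, -300)]
```

```bash
python3 -m handwheel '[0,0,4,0,-1, 0,0,8,0,-1, 0,0,12,0,-1, 2,-3,13,0,-1, 5,-6,13,0,-1, 8,-8.5,13,0,-1, 11,-11,13,0,-1, 14,-13.5,13,0,-1]'; python3 -m handwheel '[4,0.5,0,0,-1, 8,1,0,0,-1, 12,1.5,0,0,-1, 16,2,0,0,-1, 20,2.5,0,0,-1, 24,3,0,0,-1, 28,3.5,0,0,-1, 32,4,0,0,-1]'; python3 -c "
from station import bot
o=bot.get_obs();print(o['qpos'].round(2),o['orientation'].round(2),o['tool_pos'].round(4))"
```

```text
time_s: 3.53
tool_pos: [0.6809, 0.1007, 0.4361]
orientation: [179.8, 0.0, 97.1]
wrist_force: [-0.8, -0.6, 0.4]
width: 0.0852
time_s: 4.2
tool_pos: [0.9192, 0.1305, 0.3944]
orientation: [-180.0, -0.1, 97.1]
wrist_force: [1.5, 0.4, -5.0]
width: 0.0858
[  1.81  57.98  12.85   0.14 109.23  -5.25] [-1.7995e+02 -1.4000e-01  9.7100e+01] [0.9192 0.1305 0.3944]
```

```bash
python3 -m handwheel '[4,0.5,1,0,-1, 8,1,2,0,-1, 12,1.5,3,0,-1, 16,2,4,0,-1, 20,2.5,5,0,-1, 24,3,6,0,-1, 28,3.5,7,0,-1, 28,3.5,7,0,-1]';  python3 -c "
from station import bot
o=bot.get_obs();print(o['qpos'].round(2),o['orientation'].round(2),o['tool_pos'].round(4))"
```

```text
time_s: 4.87
tool_pos: [0.9366, 0.1317, 0.3857]
orientation: [177.2, -0.0, 97.2]
wrist_force: [-0.1, -0.4, 0.6]
width: 0.0855
[  1.8   59.02  12.03   0.31 106.13  -5.29] [ 1.7716e+02 -3.0000e-02  9.7180e+01] [0.9366 0.1317 0.3857]
```

```bash
python3 -m handwheel '[-4,-0.5,0,0,-1, -8,-1,0,0,-1, -8,-1,0,0,-1, -8,-1,0,0,-1, -8,-1,0,0,-1, -8,-1,0,0,-1, -8,-1,0,0,-1, -8,-1,0,0,-1]';  python3 -c "
from station import bot
o=bot.get_obs();print(o['qpos'].round(2),o['orientation'].round(2),o['tool_pos'].round(4))"
```

```text
time_s: 5.53
tool_pos: [0.8584, 0.1216, 0.3871]
orientation: [177.0, -0.0, 97.2]
wrist_force: [-0.2, 1.0, -0.4]
width: 0.0855
[ 1.29 38.72 44.2   0.33 94.07 -5.86] [ 1.7696e+02 -2.0000e-02  9.7180e+01] [0.8584 0.1216 0.3871]
```

```bash
python3 -m handwheel '[100,12.5,0,0,-1, 100,12.5,0,0,-1, 100,12.5,0,0,-1, 100,12.5,0,0,-1, 100,12.5,0,0,-1, 100,12.5,0,0,-1, 100,12.5,0,0,-1, 100,12.5,0,0,-1]';  python3 -c "
from station import bot
o=bot.get_obs();print(o['qpos'].round(2),o['orientation'].round(2),o['tool_pos'].round(4))"
```

```text
time_s: 6.2
tool_pos: [0.9678, 0.133, 0.3235]
orientation: [175.5, -0.0, 97.2]
wrist_force: [0.1, -0.1, -0.4]
width: 0.0854
[  1.78  62.84  12.03   0.46 100.69  -5.31] [ 1.7554e+02 -3.0000e-02  9.7190e+01] [0.9678 0.133  0.3235]
```

```bash
python3 -m handwheel '[100,12.5,50,0,-1, 100,12.5,50,0,-1, 100,12.5,50,0,-1, 100,12.5,50,0,-1, 100,12.5,50,0,-1, 100,12.5,50,0,-1, 100,12.5,50,0,-1, 100,12.5,50,0,-1]';  python3 -c "
from station import bot
o=bot.get_obs();print(o['qpos'].round(2),o['orientation'].round(2),o['tool_pos'].round(4))"
```

```text
time_s: 6.87
tool_pos: [0.9633, 0.1295, 0.353]
orientation: [174.2, -0.1, 97.2]
wrist_force: [0.4, 1.3, -0.3]
width: 0.0856
[  1.54  61.08  12.03   0.64 101.16  -5.49] [ 1.7425e+02 -6.0000e-02  9.7190e+01] [0.9633 0.1295 0.353 ]
```

```bash
python3 -m handwheel '[4,0.5,1,0,-1, 8,1,2,0,-1, 12,1.5,3,0,-1, 16,2,4,0,-1, 20,2.5,5,0,-1, 24,3,6,0,-1, 28,3.5,7,0,-1, 32,4,8,0,-1]';  python3 -c "
from station import bot
o=bot.get_obs();print(o['qpos'].round(2),o['orientation'].round(2),o['tool_pos'].round(4))"
```

```text
time_s: 7.53
tool_pos: [0.9767, 0.1298, 0.3348]
orientation: [172.8, -0.1, 97.2]
wrist_force: [-0.3, 0.1, 0.4]
width: 0.085
[ 1.49 62.23 12.03  0.8  98.56 -5.52] [ 1.7278e+02 -8.0000e-02  9.7190e+01] [0.9767 0.1298 0.3348]
```

```bash
for i in 1; do python3 -m handwheel '[40,5,14,0,-1, 40,5,14,0,-1, 40,5,14,0,-1, 40,5,14,0,-1, 40,5,14,0,-1, 40,5,14,0,-1, 40,5,14,0,-1, 40,5,14,0,-1]'; python3 -m handwheel '[40,5,24,0,-1, 40,5,24,0,-1, 40,5,24,0,-1, 40,5,24,0,-1, 40,5,24,0,-1, 40,5,24,0,-1, 40,5,24,0,-1, 40,5,24,0,-1]'; done | grep -v -e force -e width
```

```text
time_s: 8.2
tool_pos: [0.9837, 0.1293, 0.3342]
orientation: [171.3, -0.1, 97.2]
time_s: 8.87
tool_pos: [0.9754, 0.127, 0.3748]
orientation: [169.8, -0.1, 97.2]
```

```bash
(python3 -m handwheel '[40,5,20,0,-1, 40,5,20,0,-1, 40,5,20,0,-1, 40,5,20,0,-1, 40,5,20,0,-1, 40,5,20,0,-1, 40,5,20,0,-1, 40,5,20,0,-1]'; python3 -m handwheel '[40,5,20,0,-1, 40,5,20,0,-1, 40,5,20,0,-1, 40,5,20,0,-1, 40,5,20,0,-1, 40,5,20,0,-1, 40,5,20,0,-1, 40,5,20,0,-1]';python3 -m handwheel '[40,5,20,0,-1, 40,5,20,0,-1, 40,5,20,0,-1, 40,5,20,0,-1, 40,5,20,0,-1, 40,5,20,0,-1, 40,5,20,0,-1, 40,5,20,0,-1]';python3 -m handwheel '[40,5,20,0,-1, 40,5,20,0,-1, 40,5,20,0,-1, 40,5,20,0,-1, 40,5,20,0,-1, 40,5,20,0,-1, 40,5,20,0,-1, 40,5,20,0,-1]') | grep -v -e force -e width
```

```text
time_s: 9.53
tool_pos: [0.9758, 0.1262, 0.3909]
orientation: [168.3, -0.1, 97.2]
time_s: 10.2
tool_pos: [0.9771, 0.1256, 0.4045]
orientation: [166.8, -0.1, 97.2]
time_s: 10.87
tool_pos: [0.9794, 0.1253, 0.4155]
orientation: [165.2, -0.1, 97.2]
time_s: 11.53
tool_pos: [0.9824, 0.1252, 0.4249]
orientation: [163.7, -0.1, 97.2]
```

```bash
(python3 -m handwheel '[40,5,20,0,-1, 40,5,20,0,-1, 40,5,20,0,-1, 40,5,20,0,-1, 40,5,20,0,-1, 40,5,20,0,-1, 40,5,20,0,-1, 40,5,20,0,-1]'; python3 -m handwheel '[40,5,20,0,-1, 40,5,20,0,-1, 40,5,20,0,-1, 40,5,20,0,-1, 40,5,20,0,-1, 40,5,20,0,-1, 40,5,20,0,-1, 40,5,20,0,-1]';python3 -m handwheel '[40,5,20,0,-1, 40,5,20,0,-1, 40,5,20,0,-1, 40,5,20,0,-1, 40,5,20,0,-1, 40,5,20,0,-1, 40,5,20,0,-1, 40,5,20,0,-1]';python3 -m handwheel '[40,5,20,0,-1, 40,5,20,0,-1, 40,5,20,0,-1, 40,5,20,0,-1, 40,5,20,0,-1, 40,5,20,0,-1, 40,5,20,0,-1, 40,5,20,0,-1]'; python3 -m handwheel '[40,5,20,0,-1, 40,5,20,0,-1, 40,5,20,0,-1, 40,5,20,0,-1, 40,5,20,0,-1, 40,5,20,0,-1, 40,5,20,0,-1, 40,5,20,0,-1]';python3 -m handwheel '[40,5,20,0,-1, 40,5,20,0,-1, 40,5,20,0,-1, 40,5,20,0,-1, 40,5,20,0,-1, 40,5,20,0,-1, 40,5,20,0,-1, 40,5,20,0,-1]') | grep -v -e force -e width;  python3 -c "
from station import bot
o=bot.get_obs();print(o['qpos'].round(2),o['orientation'].round(2),o['tool_pos'].round(4))"
```

```text
time_s: 12.2
tool_pos: [0.9861, 0.1253, 0.4327]
orientation: [162.2, -0.1, 97.2]
time_s: 12.87
tool_pos: [0.9903, 0.1255, 0.4394]
orientation: [160.6, -0.1, 97.2]
time_s: 13.53
tool_pos: [0.9949, 0.1259, 0.4453]
orientation: [159.1, -0.1, 97.2]
time_s: 14.2
tool_pos: [0.9998, 0.1262, 0.4505]
orientation: [157.5, -0.1, 97.2]
time_s: 14.87
tool_pos: [1.0049, 0.1268, 0.4553]
orientation: [156.0, -0.1, 97.2]
time_s: 15.53
tool_pos: [1.0102, 0.1273, 0.4598]
orientation: [154.4, -0.1, 97.2]
[ 0.79 55.86 12.09  2.87 86.64 -5.9 ] [ 1.5444e+02 -1.2000e-01  9.7190e+01] [1.0102 0.1273 0.4598]
```

```bash
(python3 -m handwheel '[40,5,20,0,-1, 40,5,20,0,-1, 40,5,20,0,-1, 40,5,20,0,-1, 40,5,20,0,-1, 40,5,20,0,-1, 40,5,20,0,-1, 40,5,20,0,-1]'; python3 -m handwheel '[40,5,20,0,-1, 40,5,20,0,-1, 40,5,20,0,-1, 40,5,20,0,-1, 40,5,20,0,-1, 40,5,20,0,-1, 40,5,20,0,-1, 40,5,20,0,-1]';python3 -m handwheel '[-4,0.8,0,0,-0.36, -8,1.6,0,0,-0.36, -12,2.4,0,0,-0.36, -16,3.2,0,0,-0.36, -20,4,0,0,-0.36, -24,4.8,0,0,-0.36, -28,5.6,0,0,-0.36, -32,6.4,0,0,-0.36]' 60)|grep -v force;  python3 -c "
from station import bot
o=bot.get_obs();print(o['qpos'].round(2),o['orientation'].round(2),o['tool_pos'].round(4))"
```

```text
time_s: 16.2
tool_pos: [1.0156, 0.1279, 0.464]
orientation: [152.9, -0.1, 97.2]
width: 0.0856
time_s: 16.87
tool_pos: [1.0211, 0.1285, 0.468]
orientation: [151.3, -0.1, 97.2]
width: 0.0855
time_s: 17.53
tool_pos: [0.7314, 0.1862, 0.4683]
orientation: [151.3, -0.1, 97.2]
width: 0.058
[ 6.44  7.15 80.07  0.52 64.08 -0.82] [ 1.513e+02 -1.200e-01  9.719e+01] [0.7314 0.1862 0.4683]
```

```bash
python3 -m handwheel '[-4,1,0,0,-0.36, -8,2,0,0,-0.36, -12,3,0,0,-0.36, -16,4.2,-1,0,-0.36, -17.3,4.6,-4,0,-0.36, -17.3,4.6,-8,0,-0.36, -17.3,4.6,-12,0,-0.36, -17.3,4.6,-14,0,-0.36]'; python3 -m handwheel '[0,0,-3,0,-0.36, 0,0,-6,0,-0.36, 0,0,-7,0,-0.36, 0,0,-7,0,-0.36, 0,0,-7,0,-0.36, 0,0,-7,0,-0.36, 0,0,-7,0,-0.36, 0,0,-7,0,-0.36]';python3 - <<'E'
from station import bot, eyes
from h import *
o=bot.get_obs(); print(o["tool_pos"],o["orientation"],o["qpos"].round(1))
for n in("scene","top"):
    c=eyes.capture(n); np.savez(f"pics/{n}2.npz",**c)
    if n=="scene": crop(c,210,100,370,290,4,"pics/s2.png")
    else: crop(c,130,90,290,220,5,"pics/t2.png")
E
```

```text
time_s: 18.2
tool_pos: [0.558, 0.2318, 0.3224]
orientation: [151.7, -0.1, 97.2]
wrist_force: [0.3, -0.2, -1.3]
width: 0.0584
time_s: 18.87
tool_pos: [0.5619, 0.2322, 0.2608]
orientation: [151.1, -0.1, 97.2]
wrist_force: [-1.3, 1.2, 1.1]
width: 0.058
[0.56194147 0.23222741 0.26077609] [ 1.51116022e+02 -1.44437357e-01  9.71927160e+01] [ 14.3  -7.  115.5  -4.8  42.9   9.8]
```

View pics/s2.png

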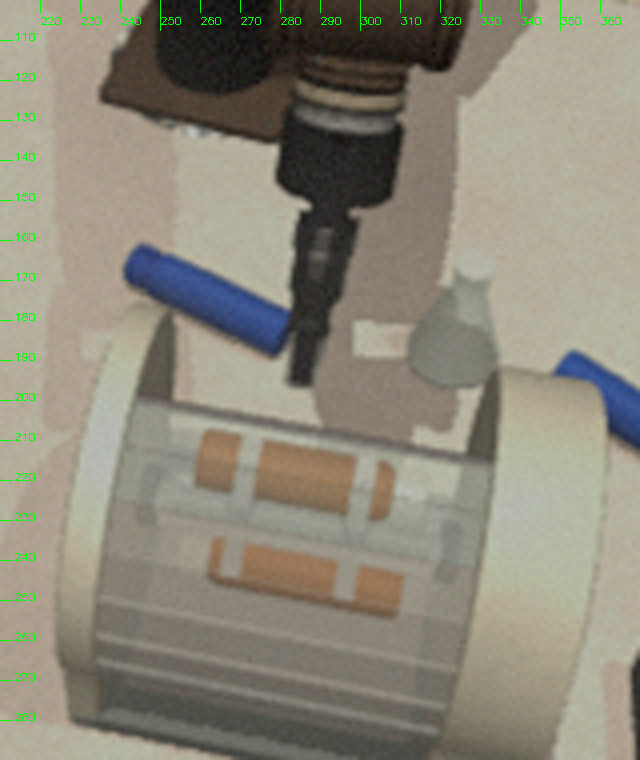

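View pics/t2.png

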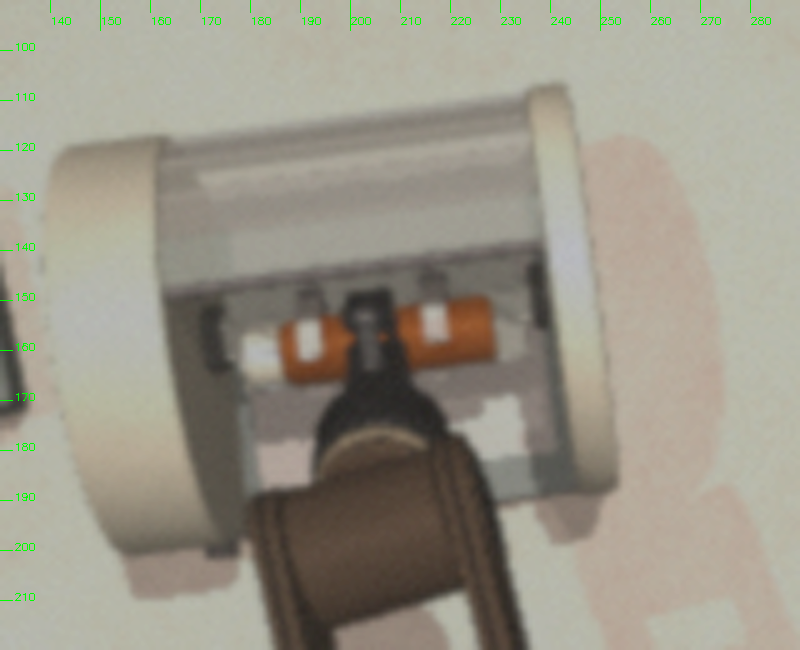

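```bash
python3 -m handwheel '[-1.5,0.4,-0.6,0,-0.36, -3,0.7,-1.2,0,-0.36, -3,0.7,-1.2,0,-0.36, -3,0.7,-1.2,0,-0.36, -3,0.7,-1.2,0,-0.36, -3,0.7,-1.2,0,-0.36, -3,0.7,-1.2,0,-0.36, -3,0.7,-1.2,0,-0.36]';python3 -c "
from station import bot
o=bot.get_obs();print(o['qpos'].round(2),o['orientation'].round(2),o['tool_pos'].round(4))"
```

```text
time_s: 19.63
tool_pos: [0.5315, 0.2388, 0.2465]
orientation: [151.3, -0.1, 97.2]
wrist_force: [-1.2, -0.2, 0.6]
width: 0.058
[ 16.02  -9.59 119.24  -6.17  42.1   12.41] [ 1.5131e+02 -1.2000e-01  9.7170e+01] [0.5315 0.2388 0.2465]
```

```bash
python3 -m handwheel '[0.5,0.07,-0.8,0,-0.36, 1,0.14,-1.6,0,-0.36, 1.5,0.2,-2.6,0,-0.36, 2,0.27,-3.5,0,-0.36, 2.5,0.33,-4.4,0,-0.36, 3,0.4,-5.2,0,-0.36, 3,0.4,-5.2,0,-0.36, 3,0.4,-5.2,0,-0.36]';python3 - <<'E'
from station import bot, eyes
from h import *
o=bot.get_obs(); p=o["tool_pos"]; print(p,o["wrist_force"],o["orientation"])
n=p[0]*.992+p[1]*.1253; print("n",n,"want",.602-(p[2]-.169)*.5475,"a",-.1253*p[0]+.992*p[1])
c=eyes.capture("scene"); np.savez("pics/scene3.npz",**c); crop(c,230,130,350,260,6,"pics/s3.png")
E
```

```text
time_s: 20.3
tool_pos: [0.5608, 0.2428, 0.1928]
orientation: [151.5, -0.1, 97.2]
wrist_force: [0.4, -0.4, 0.2]
width: 0.0584
[0.56078157 0.24282972 0.19278176] [ 0.38380554 -0.40693301  0.16373756] [ 1.51461129e+02 -9.95983742e-02  9.71837004e+01]
n 0.5867218786869345 want 0.5889794846653249 a 0.170621155504006
```

View pics/s3.png

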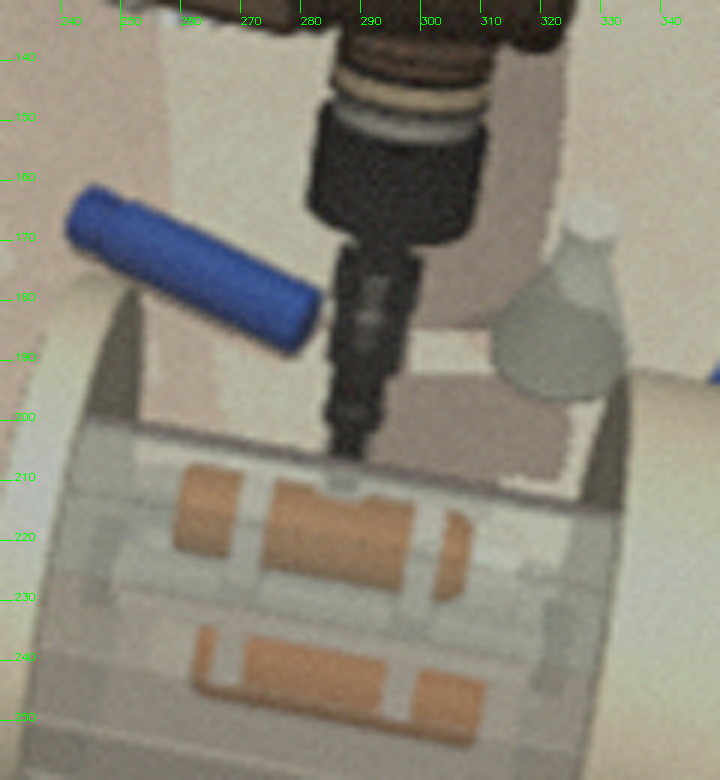

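```bash
python3 -m handwheel '[0.5,0.06,-0.7,0,-0.36, 0.9,0.12,-1.4,0,-0.36, 1.4,0.18,-2.2,0,-0.36, 1.9,0.24,-3,0,-0.36, 1.9,0.24,-3.2,0,-0.36, 1.9,0.24,-3.2,0,-0.36, 1.9,0.24,-3.2,0,-0.36, 1.9,0.24,-3.2,0,-0.36]';python3 - <<'E'
from station import bot, eyes
from h import *
o=bot.get_obs(); p=o["tool_pos"]; print(p,o["wrist_force"],o["orientation"])
n=p[0]*.992+p[1]*.1253; print("n",n,"want",.602-(p[2]-.169)*.5475,"a",-.1253*p[0]+.992*p[1])
c=eyes.capture("scene"); np.savez("pics/scene4.npz",**c); crop(c,230,130,350,260,6,"pics/s4.png")
E
```

```text
time_s: 21.02
tool_pos: [0.58, 0.2455, 0.1623]
orientation: [151.3, -0.1, 97.2]
wrist_force: [-0.5, -0.3, 0.6]
width: 0.058
[0.58000613 0.24547432 0.16234662] [-0.52258658 -0.33721119  0.59351405] [ 1.51317135e+02 -1.21867553e-01  9.71983139e+01]
n 0.6061240175854922 want 0.6056427232189888 a 0.1708357604622708
```

View pics/s4.png

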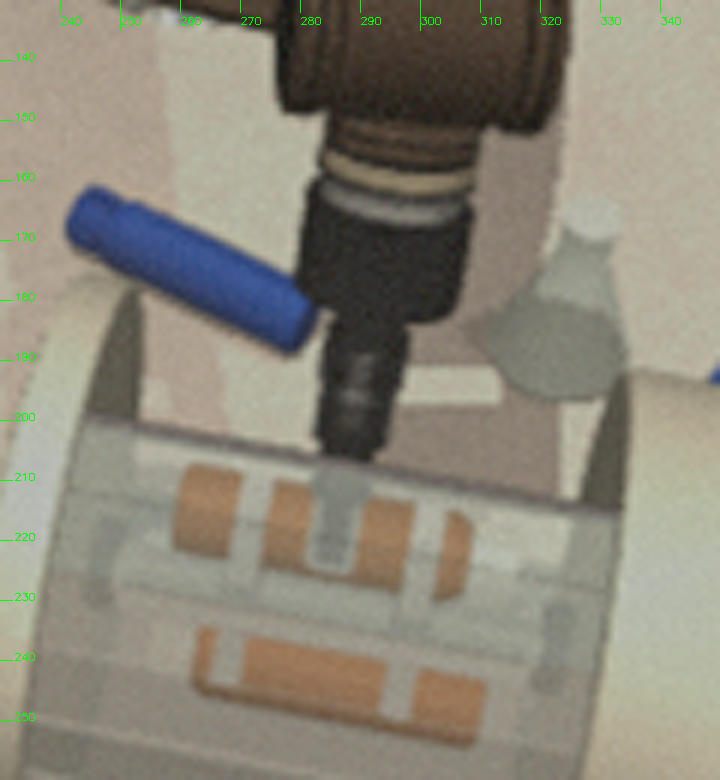

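```bash
python3 -m handwheel '[0,0,0,0,-0.2, 0,0,0,0,-0.1, 0,0,0,0,0.1, 0,0,0,0,0.3, 0,0,0,0,1, 0,0,0,0,1, 0,0,0,0,1, 0,0,0,0,1]' 60; python3 -c "
from station import bot
o=bot.get_obs();print(o['tool_pos'].round(4),o['ft_torque'].round(2))"
```

```text
time_s: 21.73
tool_pos: [0.5806, 0.2457, 0.1637]
orientation: [151.2, -0.1, 97.2]
wrist_force: [-3.2, -0.6, 5.4]
width: 0.0421
[0.5806 0.2457 0.1637] [-0.06  0.22 -0.  ]
```

Run:
```python
from station import bot, eyes
from h import *
c=eyes.capture("scene"); np.savez("pics/scene5.npz",**c); crop(c,250,180,330,260,8,"pics/s5.png")
c=eyes.capture("top"); np.savez("pics/top5.npz",**c); crop(c,160,130,250,200,8,"pics/t5.png")
```

```text
(no output)
```

View pics/s5.png

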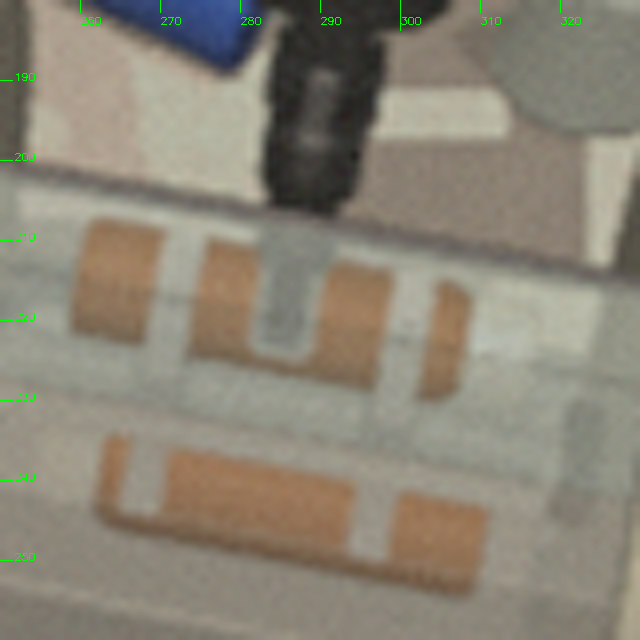

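View pics/t5.png

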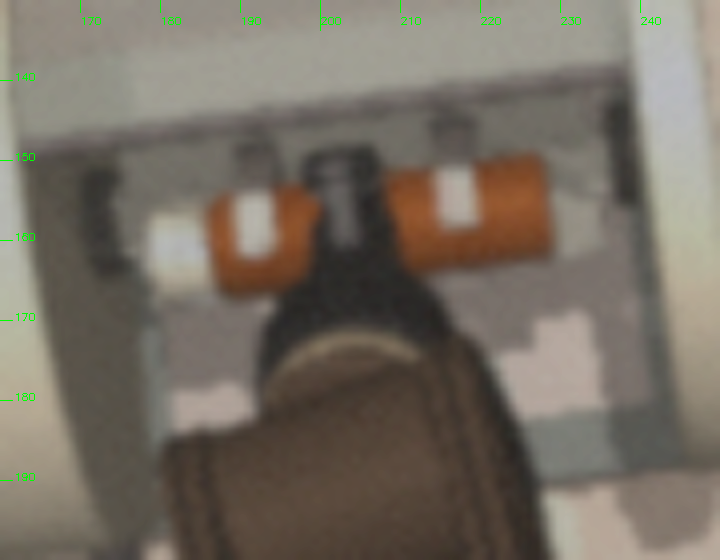

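Run:
```python
from h import *
s=load("scene5")
al=np.radians(28.8);n=np.array([.992,.1253,0]);a=np.array([-.1253,.992,0]);z=np.array([0,0,1.])
zt=np.sin(al)*n-np.cos(al)*z; b=np.cos(al)*n+np.sin(al)*z
T=np.array([.5806,.2457,.1637])
for back in (0,5,10,15,19):
  print(back,[proj(s,T+b*q-zt*back/1000).round(1) for q in(.021,.028,.0355)])
S=.6035*n+.1706*a+.169*z
print("axis depth of TCP past S:",(T-S)@zt,"b",(T-S)@b, "S proj",proj(s,S), proj(s,S+.022*n),[proj(s,S+.022*(np.cos(q)*n+np.sin(q)*z)).round(1) for q in np.radians([-60,-45,-30,120,135])])
print([ (v,(lambda p:(round((p-S)@n*1000),round((p-S)@z*1000)))(dep(s,285,v))) for v in range(214,232,2)])
print([ (v,(lambda p:(round((p-S)@n*1000),round((p-S)@z*1000)))(dep(s,294,v))) for v in range(210,232,2)])
```

```text
0 [array([284.6, 223.6]), array([284.3, 224.8]), array([284.1, 226.1])]
5 [array([284.8, 222. ]), array([284.6, 223.2]), array([284.4, 224.5])]
10 [array([285.1, 220.4]), array([284.9, 221.6]), array([284.6, 222.9])]
15 [array([285.4, 218.8]), array([285.2, 220. ]), array([284.9, 221.2])]
19 [array([285.6, 217.6]), array([285.4, 218.7]), array([285.1, 219.9])]
axis depth of TCP past S: 0.006274574663339315 b 0.00041193602163648016 S proj [285.45643248 218.13239832] [284.26692464 224.59829137] [array([284.3, 225. ]), array([284.1, 225.7]), array([284.1, 225.9]), array([286.6, 211.1]), array([286.8, 210.5])]
[(214, (54, 97)), (216, (59, 96)), (218, (66, 97)), (220, (68, 91)), (222, (76, 94)), (224, (79, 91)), (226, (82, 86)), (228, (86, 84)), (230, (91, 83))]
[(210, (41, 103)), (212, (45, 100)), (214, (51, 100)), (216, (54, 96)), (218, (60, 95)), (220, (66, 95)), (222, (71, 95)), (224, (74, 90)), (226, (79, 90)), (228, (82, 85)), (230, (88, 85))]
```

```bash
python3 -m handwheel '[0,0,0,0,-0.2, 0,0,0,0,-0.3, 0.1,0,-0.2,0,-0.3, 0.2,0.02,-0.4,0,-0.3, 0.3,0.04,-0.55,0,-0.3, 0.3,0.04,-0.55,0,-0.3, 0.3,0.04,-0.55,0,-0.3, 0.3,0.04,-0.55,0,-0.3]' ;python3 -m handwheel '[0,0,0,0,-0.1, 0,0,0,0,0, 0,0,0,0,0.1, 0,0,0,0,1, 0,0,0,0,1, 0,0,0,0,1, 0,0,0,0,1, 0,0,0,0,1]' 50; python3 -c "
from station import bot
o=bot.get_obs();print(o['tool_pos'].round(4),o['ft_torque'].round(2))"
```

```text
time_s: 22.5
tool_pos: [0.5829, 0.2458, 0.1564]
orientation: [151.4, -0.1, 97.2]
wrist_force: [-0.6, 0.0, -0.6]
width: 0.0559
time_s: 23.17
tool_pos: [0.5839, 0.246, 0.158]
orientation: [151.2, -0.1, 97.2]
wrist_force: [0.1, 0.0, 5.0]
width: 0.0425
[0.5839 0.246  0.158 ] [ 0.05 -0.45 -0.07]
```

```bash
python3 -m handwheel '[-0.4,-0.05,0,0,1, -0.8,-0.1,0,0,1, -1.2,-0.15,0.1,0,1, -1.6,-0.2,0.1,0,1, -2,-0.25,0.1,0,1, -2.5,-0.31,0.1,0,1, -3,-0.37,0.2,0,1, -3.4,-0.43,0.3,0,1]';python3 - <<'E'
from station import bot, eyes
from h import *
c=eyes.capture("scene"); np.savez("pics/scene6.npz",**c); crop(c,240,170,330,260,7,"pics/s6.png")
print(bot.get_obs()["tool_pos"])
E
```

```text
time_s: 23.83
tool_pos: [0.5494, 0.2416, 0.1608]
orientation: [151.2, -0.1, 97.2]
wrist_force: [1.9, 0.1, 3.8]
width: 0.0423
[0.54809077 0.24145541 0.16002888]
```

View pics/s6.png

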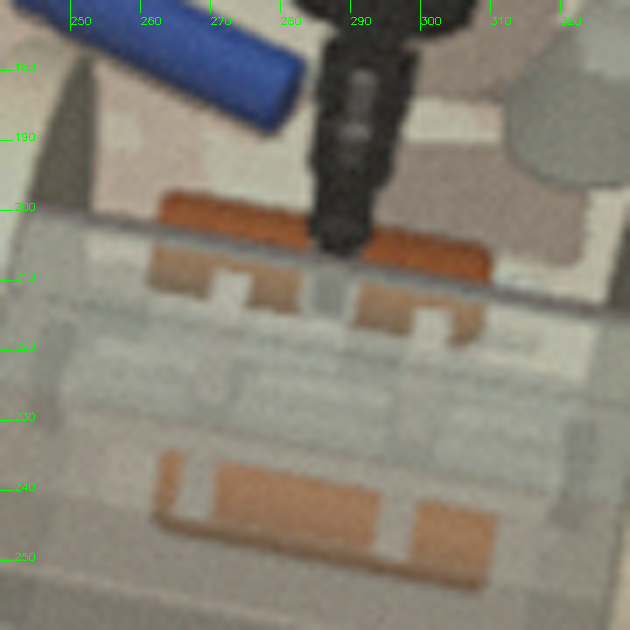

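```bash
python3 -m handwheel '[-0.6,-0.08,0.2,0,1, -1.3,-0.16,0.6,0,1, -2.2,-0.28,1.2,0,1, -3.5,-0.44,2.5,0,1, -4.5,-0.56,5,0,1, -5,-0.6,8,0,1, -5,-0.6,11,0,1, -5,-0.6,14,0,1]'; python3 -m handwheel '[-1,0,3,0,1, -2,-2,4,0,1, -3,-5,4,0,1, -4,-8,4,0,1, -5,-11,4,0,1, -6,-14,4,0,1, -6.5,-17.5,4,0,1, -7,-21,4,0,1]';python3 - <<'E'
from station import bot, eyes
from h import *
o=bot.get_obs();print(o['qpos'].round(2),o['orientation'].round(2),o['tool_pos'].round(4))
c=eyes.capture("scene"); np.savez("pics/scene7.npz",**c); cv2.imwrite("pics/s7.png",c["pixels"])
E
```

```text
time_s: 24.55
tool_pos: [0.4955, 0.2349, 0.2965]
orientation: [151.9, -0.0, 97.2]
wrist_force: [0.9, 0.5, -2.2]
width: 0.0427
time_s: 25.22
tool_pos: [0.4261, 0.0256, 0.3357]
orientation: [151.7, -0.3, 97.4]
wrist_force: [1.0, -0.5, -3.3]
width: 0.042
[-17.3  -39.18 129.96  12.98  63.86 -27.71] [151.72  -0.28  97.37] [0.4261 0.0256 0.3357]
```

View pics/s7.png

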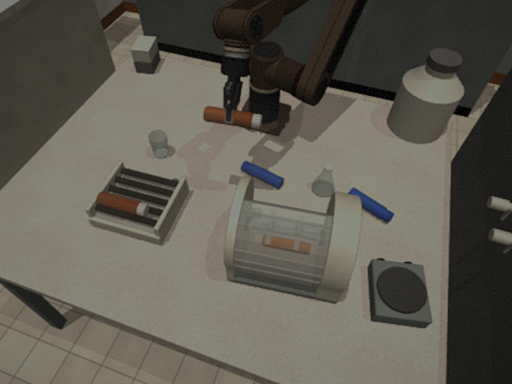

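```bash
python3 -m handwheel '[-2,1,0,0,1, -4,1,0,0,1, -6,0.5,0,0,1, -8,0.3,0,0,1, -8,0,0,0,1, -8,0,0,0,1, -8,0,0,0,1, -8,0,0,0,1]'; python3 -c "
from station import bot
o=bot.get_obs();print(o['qpos'].round(2),o['orientation'].round(2),o['tool_pos'].round(4))"
```

```text
time_s: 25.93
tool_pos: [0.3636, 0.0264, 0.3403]
orientation: [151.9, -0.2, 97.2]
wrist_force: [-0.2, -0.1, -3.3]
width: 0.0424
[-21.55 -51.25 134.92  13.98  71.8  -30.24] [151.86  -0.18  97.25] [0.3636 0.0264 0.3403]
```

```bash
python3 -m handwheel '[-40,-4,14,0,1, -40,-4,14,0,1, -40,-4,14,0,1, -40,-4,14,0,1, -40,-4,14,0,1, -40,-4,14,0,1, -40,-4,14,0,1, -40,-4,14,0,1]'; python3 -c "
from station import bot
o=bot.get_obs();print(o['qpos'].round(2),o['orientation'].round(2),o['tool_pos'].round(4))"
```

```text
time_s: 26.6
tool_pos: [0.3354, -0.0037, 0.4661]
orientation: [153.2, -0.4, 97.4]
wrist_force: [-0.4, 0.3, -2.1]
width: 0.0422
[-31.68 -51.26 121.82  16.82  88.33 -36.36] [153.2   -0.39  97.43] [ 0.3354 -0.0037  0.4661]
```

```bash
python3 -m handwheel '[-40,0,0,0,1, -40,0,0,0,1, -40,0,0,0,1, -40,0,0,0,1, -40,0,0,0,1, -40,0,0,0,1, -40,0,0,0,1, -40,0,0,0,1]'; python3 -c "
from station import bot
o=bot.get_obs();print(o['qpos'].round(2),o['orientation'].round(2),o['tool_pos'].round(4))"
```

```text
time_s: 27.27
tool_pos: [0.291, -0.0526, 0.5409]
orientation: [154.5, -0.9, 97.7]
wrist_force: [-0.5, -0.3, -2.5]
width: 0.0425
[-51.48 -51.27 113.51  22.84 103.69 -50.76] [154.52  -0.93  97.73] [ 0.291  -0.0526  0.5409]
```

```bash
python3 -m handwheel '[3,0.8,-0.5,-7.1,1, 6,1.6,-1,-14.2,1, 9,2.4,-1.5,-21.3,1, 12,3.2,-2,-28.4,1, 15,4,-2.5,-35.5,1, 18,4.8,-3,-42.6,1, 21,5.6,-3.5,-49.7,1, 24,6.4,-4,-56.8,1]'; python3 -m handwheel '[3,0.2,0,-7.1,1, 6,0.4,0,-14.2,1, 9,0.6,0,-21.3,1, 12,0.8,0,-28.4,1, 15,1,0,-35.5,1, 18,1.2,0,-42.6,1, 21,1.5,0,-49.7,1, 23,1.8,0,-56.8,1]';  python3 -c "
from station import bot
o=bot.get_obs();print(o['qpos'].round(2),o['orientation'].round(2),o['tool_pos'].round(4))"
```

```text
time_s: 27.93
tool_pos: [0.5245, 0.0111, 0.5018]
orientation: [154.7, -1.1, 53.0]
wrist_force: [0.5, -1.0, -1.7]
width: 0.0422
time_s: 28.6
tool_pos: [0.7559, 0.0286, 0.4985]
orientation: [154.9, -0.9, -3.8]
wrist_force: [0.5, -0.8, -2.8]
width: 0.0427
[  2.52  26.59  52.54 -25.64 101.67  91.44] [154.87  -0.93  -3.8 ] [0.7559 0.0286 0.4985]
```

```bash
python3 -m handwheel '[0,0,0,-7.1,1, 0,0,0,-14.2,1, 0,0,0,-21.3,1, 0,0,0,-28.4,1, 0,0,0,-35.5,1, 0,0,0,-42.6,1, 0,0,0,-49.7,1, 0,0,0,-56.8,1]'; python3 -m handwheel '[0,0,0,-7.1,1, 0,0,0,-14.2,1, 0,0,0,-21.3,1, 4,0,0,-26.7,1, 8,0,0,-26.7,1, 12,0,0,-26.7,1, 16,0,1,-26.7,1, 20,0,2,-26.7,1]';  python3 -c "
from station import bot
o=bot.get_obs();print(o['qpos'].round(2),o['orientation'].round(2),o['tool_pos'].round(4))"
```

```text
time_s: 29.27
tool_pos: [0.7543, 0.0282, 0.4995]
orientation: [154.8, -0.9, -60.6]
wrist_force: [0.5, 0.3, -2.8]
width: 0.0422
time_s: 29.93
tool_pos: [0.7993, -0.0253, 0.4742]
orientation: [155.3, -1.4, -84.8]
wrist_force: [0.6, -0.1, 0.5]
width: 0.0426
[ -7.06  54.89  12.03  -9.32 136.7  162.64] [155.25  -1.45 -84.84] [ 0.7993 -0.0253  0.4742]
```

Run:
```python
import numpy as np
from scipy.optimize import least_squares,fsolve
D=[(16.45,90.42,73.26,.16,-.6552,.2299),(57.98,12.85,109.23,.9192,.1305,.3944),(62.84,12.03,100.69,.9678,.133,.3235),(55.86,12.09,86.64,1.0102,.1273,.4598),(38.72,44.2,94.07,.8584,.1216,.3871),(3.13,98.45,78.92,.5378,.2362,.2982),(59.02,12.03,106.13,.9366,.1317,.3857),(7.15,80.07,64.08,.7314,.1862,.4683)]
def fk(p,a,b,c):
    L1,L2,L3,r0,h=p; a,b,c=np.radians([a,b,c])
    return r0+L1*np.sin(a)+L2*np.sin(a+b)+L3*np.sin(a+b+c), h+L1*np.cos(a)+L2*np.cos(a+b)+L3*np.cos(a+b+c)
def f(p): 
    o=[]
    for a,b,c,x,y,z in D:
        r,zz=fk(p[:5],a,b,c); o+=[r-np.sqrt(x*x+y*y-p[5]**2),zz-z]
    return o
s=least_squares(f,[.4,.4,.25,0,.3,.1]);p=s.x;print(p.round(4),np.abs(s.fun).max())
for al in (25,20,15,10):
  for z in (.15,.2,.25,.3,.4):
    # min r with j3<=142,j2>=-51,j5>=13.55
    best=9
    for j3 in np.arange(60,142.3,.5):
      for j2 in np.arange(-51,80,.5):
        j5=180-al-j2-j3
        if j5<13.6 or j5>161: continue
        r,zz=fk(p[:5],j2,j3,j5)
        if abs(zz-z)<.004 and r<best: best=r;q=(j2,j3,j5)
    print(al,z,round(best,3),q)
```

```text
[ 0.4521  0.5808  0.2564 -0.0051  0.2197 -0.    ] 0.003740393795861885
25 0.15 0.42 (np.float64(-28.5), np.float64(142.0), np.float64(41.5))
25 0.2 0.388 (np.float64(-38.0), np.float64(142.0), np.float64(51.0))
25 0.25 0.342 (np.float64(-49.0), np.float64(142.0), np.float64(62.0))
25 0.3 0.332 (np.float64(-51.0), np.float64(138.0), np.float64(68.0))
25 0.4 0.318 (np.float64(-51.0), np.float64(128.0), np.float64(78.0))
20 0.15 0.395 (np.float64(-30.0), np.float64(142.0), np.float64(48.0))
20 0.2 0.362 (np.float64(-39.5), np.float64(142.0), np.float64(57.5))
20 0.25 0.312 (np.float64(-51.0), np.float64(142.0), np.float64(69.0))
20 0.3 0.311 (np.float64(-51.0), np.float64(137.0), np.float64(74.0))
20 0.4 0.295 (np.float64(-51.0), np.float64(127.0), np.float64(84.0))
15 0.15 0.371 (np.float64(-31.0), np.float64(142.0), np.float64(54.0))
15 0.2 0.335 (np.float64(-41.0), np.float64(142.0), np.float64(64.0))
15 0.25 0.291 (np.float64(-51.0), np.float64(142.0), np.float64(74.0))
15 0.3 0.289 (np.float64(-51.0), np.float64(136.5), np.float64(79.5))
15 0.4 0.272 (np.float64(-51.0), np.float64(126.5), np.float64(89.5))
10 0.15 0.346 (np.float64(-32.0), np.float64(142.0), np.float64(60.0))
10 0.2 0.309 (np.float64(-42.0), np.float64(142.0), np.float64(70.0))
10 0.25 0.269 (np.float64(-51.0), np.float64(141.5), np.float64(79.5))
10 0.3 0.267 (np.float64(-51.0), np.float64(136.0), np.float64(85.0))
10 0.4 0.249 (np.float64(-51.0), np.float64(126.0), np.float64(95.0))
```

```bash
python3 -m handwheel '[-1,0,0,7.1,1, -2,0,0,14.2,1, -4,0,0,21.3,1, -6,0,0,28.4,1, -8,0,0,35.5,1, -10,0,0,42.6,1, -12,0,0,49.7,1, -14,0,0,56.8,1]'; python3 -m handwheel '[-2,0,0,7.1,1, -4,0,-0.5,14.2,1, -6,0,-1,21.3,1, -8,0,-2,28.4,1, -10,0,-3,35.5,1, -12,0,-4,42.6,1, -14,0,-5,49.7,1, -16,0,-6,56.8,1]';  python3 -c "
from station import bot
o=bot.get_obs();print(o['qpos'].round(2),o['orientation'].round(2),o['tool_pos'].round(4))"
```

```text
time_s: 30.6
tool_pos: [0.657, -0.0239, 0.4798]
orientation: [155.4, -1.8, -27.6]
wrist_force: [-0.3, 0.1, -1.8]
width: 0.0423
time_s: 31.27
tool_pos: [0.4972, -0.024, 0.4191]
orientation: [155.0, -1.8, 29.2]
wrist_force: [-1.4, -1.5, -2.1]
width: 0.0429
[ -4.78 -18.44 107.94 -20.21  75.37  58.99] [154.99  -1.85  29.17] [ 0.4972 -0.024   0.4191]
```

```bash
python3 -m handwheel '[-1,0,-2,7.1,1, -3,0,-4,14.2,1, -5,0,-6.5,21.3,1, -7,0,-9,28.4,1, -9,0,-11.5,35.5,1, -11,0,-14,41,1, -13,0,-15.5,41,1, -15,0,-16,41,1]'; python3 -c "
from station import bot
o=bot.get_obs();print(o['qpos'].round(2),o['orientation'].round(2),o['tool_pos'].round(4))"
```

```text
time_s: 31.93
tool_pos: [0.349, -0.0249, 0.2584]
orientation: [155.2, -1.4, 69.8]
wrist_force: [23.0, -4.8, 1.7]
width: 0.0422
[-22.52 -50.98 142.38   2.52  63.88  -2.6 ] [155.2   -1.43  69.78] [ 0.349  -0.0249  0.2584]
```

Run:
```python
from station import bot, eyes
from h import *
o=bot.get_obs();print(o['wrist_force'],o['ft_torque'],o['dq'].round(1),o["width"])
c=eyes.capture("scene"); np.savez("pics/scene8.npz",**c); crop(c,170,20,330,180,5,"pics/s8.png")
o=bot.get_obs();print(o['wrist_force'],o['ft_torque'],o['dq'].round(1))
```

```text
[23.00465572 -4.80116777  1.69021011] [-0.26952937 -1.52616237  0.10479348] [-19.  -51.6  -0.6   4.   35.3 -18.2] 0.04224091688821344
[ 3.32234932 -0.47358136  0.98056214] [0.02280873 0.06446913 0.03134789] [ 1.4  2.9 -2.5 -1.1 -8.6  3.8]
```

View pics/s8.png

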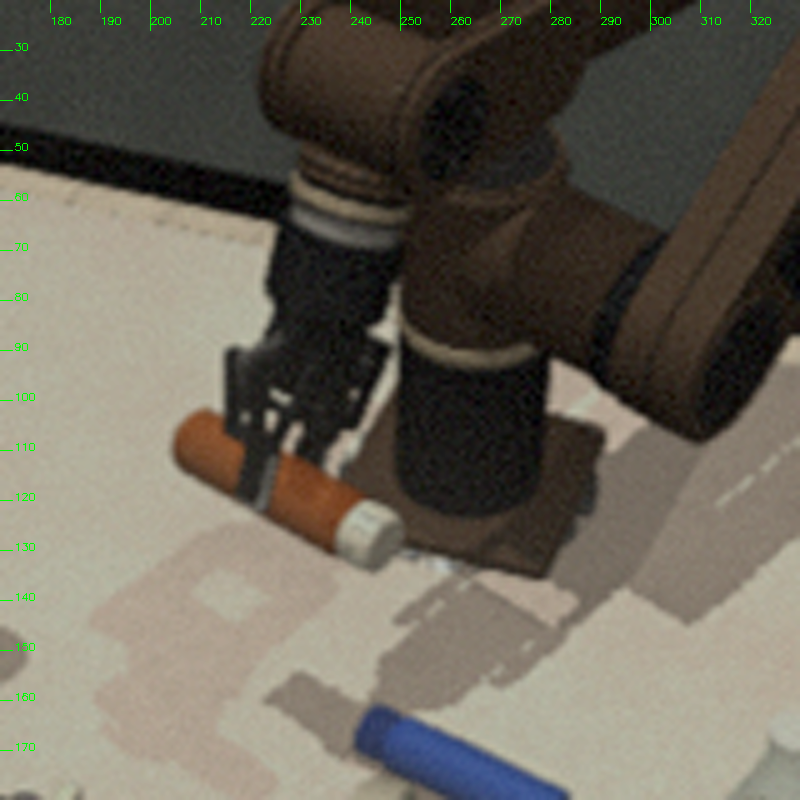

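```bash
python3 -m handwheel '[-4,0.3,-1,0,1, -8,0.6,-2,0,1, -14,1,-3,0,1, -14,1,-3,0,1, -14,1,-3,0,1, -14,1,-3,0,1, -14,1,-3,0,1, -14,1,-3,0,1]'; python3 -c "
from station import bot
o=bot.get_obs();print(o['qpos'].round(2),o['orientation'].round(2),o['tool_pos'].round(4))"
```

```text
time_s: 32.65
tool_pos: [0.3398, -0.0033, 0.2579]
orientation: [156.6, -0.8, 69.5]
wrist_force: [0.4, 0.3, -3.1]
width: 0.0424
[-17.47 -51.34 142.31  -0.51  65.62   3.33] [156.6   -0.81  69.49] [ 0.3398 -0.0033  0.2579]
```

```bash
(python3 -m handwheel '[-8,-0.3,-2,0,1, -14,-0.3,-3,0,1, -14,-0.3,-3,0,1, -14,-0.3,-3,0,1, -14,-0.3,-3,0,1, -14,-0.3,-3,0,1, -14,-0.3,-3,0,1, -14,-0.3,-3,0,1]';python3 -m handwheel '[-8,-0.3,-2,0,1, -14,-0.3,-3,0,1, -14,-0.3,-3,0,1, -14,-0.3,-3,0,1, -14,-0.3,-3,0,1, -14,-0.3,-3,0,1, -14,-0.3,-3,0,1, -14,-0.3,-3,0,1]')|grep -v width; python3 -c "
from station import bot
o=bot.get_obs();print(o['qpos'].round(2),o['orientation'].round(2),o['tool_pos'].round(4))"
```

```text
time_s: 33.32
tool_pos: [0.3302, 0.0172, 0.2556]
orientation: [157.9, -0.1, 69.2]
wrist_force: [-0.0, 0.3, -2.9]
time_s: 33.98
tool_pos: [0.3116, 0.0565, 0.2537]
orientation: [159.1, 0.9, 68.8]
wrist_force: [-0.2, -0.1, -2.0]
[ -2.2  -51.29 142.31  -7.98  69.58  20.37] [159.11   0.9   68.77] [0.3116 0.0565 0.2537]
```

```bash
(python3 -m handwheel '[0,-4,0,0,1, -3,-8,-1,0,1, -8,-8,-2,0,1, -12,-8.5,-3,0,1, -12,-8.5,-3,0,1, -12,-8.5,-3,0,1, -12,-8.5,-3,0,1, -12,-8.5,-3,0,1]')|grep -v width; python3 -c "
from station import bot
o=bot.get_obs();print(o['qpos'].round(2),o['orientation'].round(2),o['tool_pos'].round(4))"
```

```text
time_s: 34.65
tool_pos: [0.3222, -0.0163, 0.2516]
orientation: [160.5, 1.5, 68.6]
wrist_force: [1.1, 0.3, -1.7]
[-19.44 -51.3  142.32  -2.21  69.55   2.12] [160.51   1.51  68.6 ] [ 0.3222 -0.0163  0.2516]
```

```bash
(python3 -m handwheel '[1,-4,0,0,1, -1,-4,-1,0,1, -14,3,-3,0,1, -14,3,-3,0,1, -14,3,-3,0,1, -14,3,-3,0,1, -14,3,-3,0,1, -14,3,-3,0,1]')|grep -v width; python3 -c "
from station import bot
o=bot.get_obs();print(o['qpos'].round(2),o['orientation'].round(2),o['tool_pos'].round(4))"
```

```text
time_s: 35.32
tool_pos: [0.3083, 0.0271, 0.25]
orientation: [161.7, 2.3, 68.4]
wrist_force: [0.5, 0.7, -2.2]
[ -8.88 -51.3  142.31  -6.44  71.69  13.49] [161.72   2.3   68.36] [0.3083 0.0271 0.25  ]
```

```bash
python3 -m handwheel '[2.5,-3,0,6,1, 5,-6,0,12,1, 7.5,-9,0,18,1, 10,-12,0,24,1, 12.5,-15,0,24,1, 15,-18,0,24,1, 17.5,-21,-1,24,1, 20,-24,-3,24,1]'; python3 -m handwheel '[2,-3,-3,0,1, 2.4,-3.4,-6,0,1, 2.4,-3.4,-8,0,1, 2.4,-3.4,-8,0,1, 2.4,-3.4,-8,0,1, 2.4,-3.4,-8,0,1, 2.4,-3.4,-8,0,1, 2.4,-3.4,-8,0,1]' 30;python3 - <<'E'
from station import bot, eyes
from h import *
o=bot.get_obs();print(o['qpos'].round(2),o['orientation'].round(2),o['tool_pos'].round(4))
for k in("scene","top"):
    c=eyes.capture(k); np.savez(f"pics/{k}9.npz",**c)
    crop(c,*((70,110,210,250) if k=="scene" else (290,110,400,210)),*((5,) if k=="scene" else (7,)),f"pics/{k}9.png")
E
```

```text
time_s: 35.98
tool_pos: [0.4901, -0.1916, 0.233]
orientation: [161.5, 2.5, 92.2]
wrist_force: [-0.4, 1.5, -0.7]
width: 0.0424
time_s: 36.65
tool_pos: [0.5127, -0.2232, 0.1539]
orientation: [161.5, 2.5, 92.3]
wrist_force: [0.0, -0.2, -2.5]
width: 0.0423
[-38.53  -2.44 121.11  14.02  46.46 -49.58] [161.53   2.51  92.29] [ 0.5127 -0.2232  0.1539]
```

View pics/scene9.png

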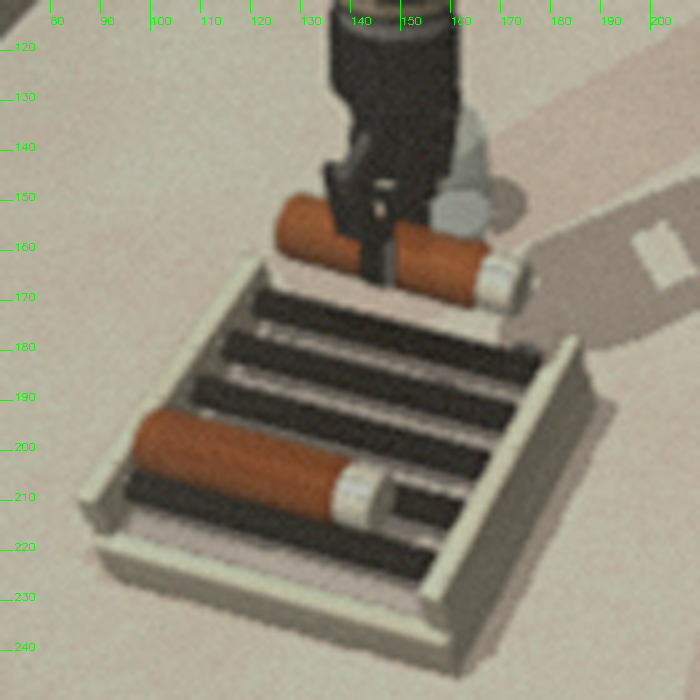

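View pics/top9.png

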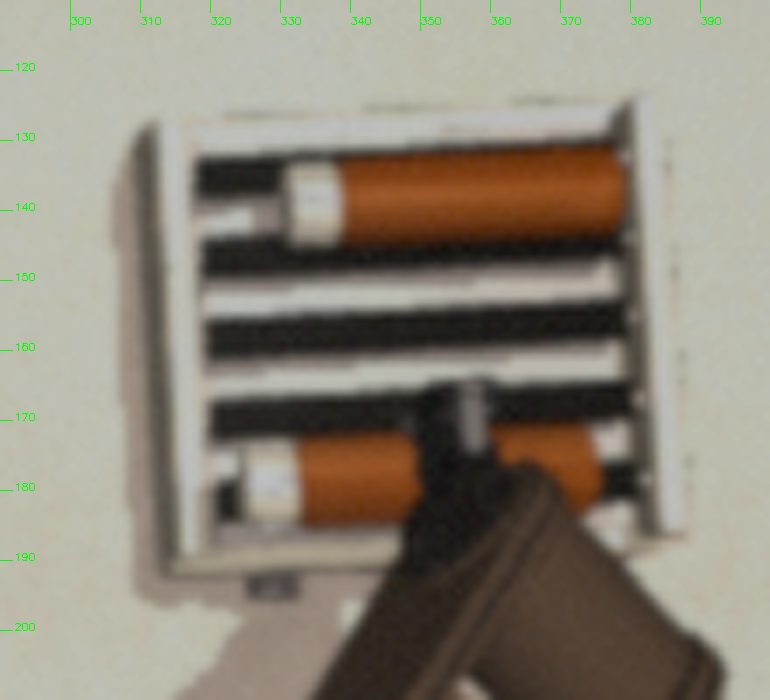

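Run:
```python
from h import *
t=load("top9")
A=atz(t,324.3,179,.164);B=atz(t,375.5,176.3,.168);print(A,B,(A+B)/2,np.linalg.norm(A-B))
im=t["pixels"].astype(int); m=(im[...,2]-im[...,0]>45)
P=[]
for u in list(range(334,347))+list(range(362,374)):
    v=np.where(m[160:195,u])[0]+160
    if len(v): P.append((u,v.min(),v.max()+1,(v.min()+v.max())/2))
P=np.array(P); print(P[::6])
for u in(336,345,364,372):
    r=P[P[:,0]==u][0]; print(u,atz(t,u,r[3],.166))
Q=np.array([dep(t,u,v) for v in range(168,190) for u in range(330,378) if m[v,u]]); Q=Q[abs(Q[:,2]-.18)<.02]
print(len(Q),Q[:,2].max(),np.median(Q[:,2]))
from scipy.optimize import least_squares
y0=-.22
def f(p):
    a=np.array([-np.sin(p[1]),np.cos(p[1]),p[3]]);a/=np.linalg.norm(a); d=Q-np.array([p[0],y0,p[2]]); d-=np.outer(d@a,a); return np.linalg.norm(d,axis=1)-.022
r=least_squares(f,[.51,.04,.166,0],loss='soft_l1',f_scale=.002); print(r.x, np.degrees(r.x[1]),np.degrees(r.x[3]))
```

```text
[ 0.50667496 -0.13720535  0.164     ] [ 0.51327967 -0.3020471   0.168     ] [ 0.50997732 -0.21962622  0.166     ] 0.16502250024291845
[[334.  173.  184.  178. ]
 [340.  173.  184.  178. ]
 [346.  172.  184.  177.5]
 [367.  171.  177.  173.5]
 [373.  171.  183.  176.5]]
336 [ 0.50773237 -0.1746819   0.166     ]
345 [ 0.51064075 -0.20384435  0.166     ]
364 [ 0.52451967 -0.26566225  0.166     ]
372 [ 0.51290453 -0.29128618  0.166     ]
290 0.19376826965023722 0.18240428473327927
[ 0.50912003  0.03859074  0.16358592 -0.04943164] 2.2110862679623 -2.832224416879431
```

```bash
python3 -m handwheel '[0.8,-1,0,0,1, 1.6,-2,-1,0,1, 1.95,-2.4,-2.5,0,1, 1.95,-2.4,-4,0,1, 1.95,-2.4,-5.2,0,1, 1.95,-2.4,-5.8,0,1, 1.95,-2.4,-5.8,0,1, 1.95,-2.4,-5.8,0,1]' 30;python3 - <<'E'
from station import bot, eyes
from h import *
o=bot.get_obs();print(o['orientation'].round(2),o['tool_pos'].round(4),o["wrist_force"])
for k in("scene","top"):
    c=eyes.capture(k); np.savez(f"pics/{k}10.npz",**c)
    crop(c,*((70,110,210,250) if k=="scene" else (290,110,400,210)),*((5,) if k=="scene" else (7,)),f"pics/{k}10.png")
t=c
im=t["pixels"].astype(int); m=(im[...,2]-im[...,0]>45)
Q=np.array([dep(t,u,v) for v in range(165,190) for u in range(325,390) if m[v,u]]); Q=Q[abs(Q[:,2]-.12)<.02]
from scipy.optimize import least_squares
def f(p):
    a=np.array([-np.sin(p[1]),np.cos(p[1]),p[3]]);a/=np.linalg.norm(a); d=Q-np.array([p[0],-.242,p[2]]); d-=np.outer(d@a,a); return np.linalg.norm(d,axis=1)-.022
r=least_squares(f,[.53,.04,.105,0],loss='soft_l1',f_scale=.002); print(len(Q),r.x, np.degrees(r.x[1]),np.degrees(r.x[3]))
E
```

```text
time_s: 37.42
tool_pos: [0.5313, -0.2469, 0.0937]
orientation: [161.7, 2.4, 92.3]
wrist_force: [-0.1, 0.3, -2.2]
width: 0.0423
[161.71   2.38  92.29] [ 0.5313 -0.2469  0.0937] [-0.13316401  0.30080095 -2.19504698]
242 [ 0.52765595  0.04113289  0.10331309 -0.04956471] 2.356741264901164 -2.8398485694224536
```

View pics/scene10.png

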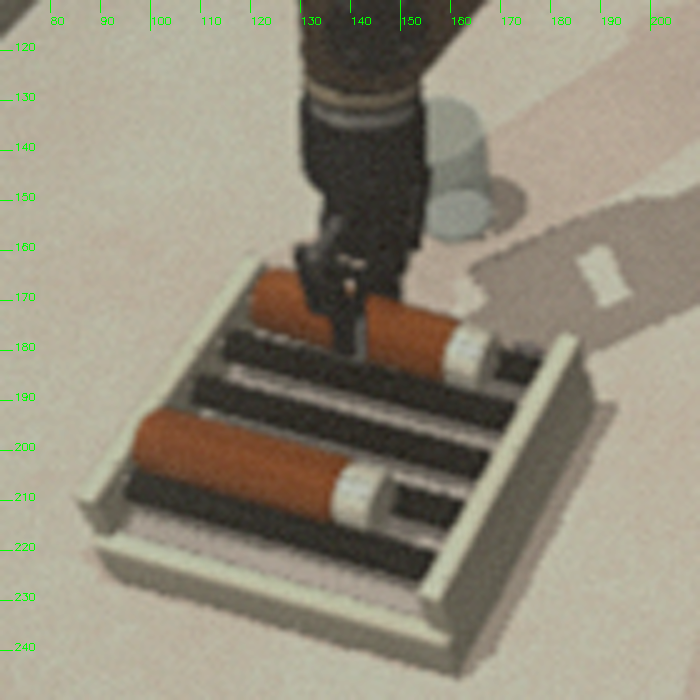

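View pics/top10.png

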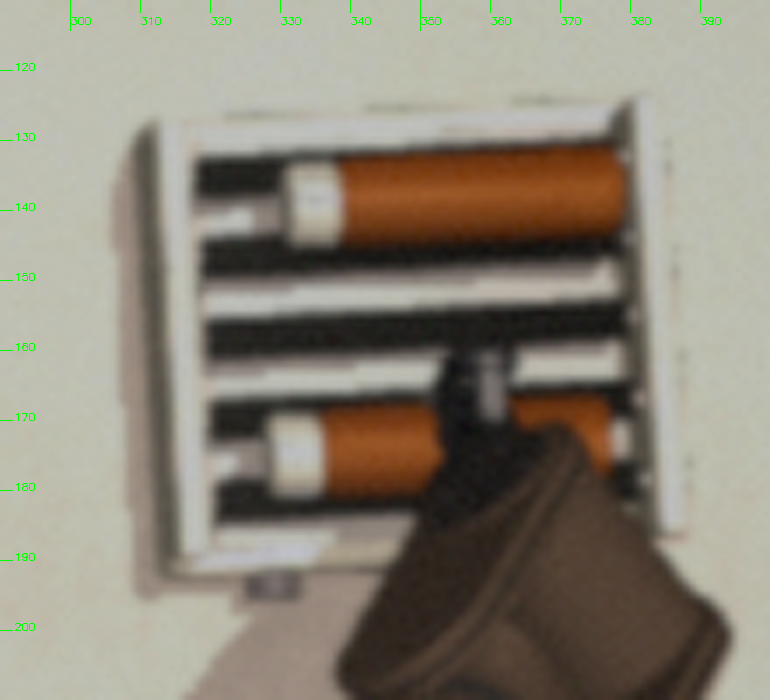

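```bash
python3 -m handwheel '[0,0,-0.05,0,1, 0,0,-0.1,0,1, 0,0,-0.15,0,1, 0,0,-0.2,0,1, 0,0,-0.25,0,1, 0,0,-0.3,0,1, 0,0,-0.3,0,1, 0,0,-0.3,0,1]' 20;python3 -c "
from station import bot
o=bot.get_obs();print(o['orientation'].round(2),o['tool_pos'].round(4),o['wrist_force'].round(2),o['ft_torque'].round(2))"
```

```text
time_s: 38.18
tool_pos: [0.5317, -0.2472, 0.0923]
orientation: [161.7, 2.3, 92.3]
wrist_force: [-3.6, 2.9, 9.6]
width: 0.0426
[161.66   2.34  92.26] [ 0.5317 -0.2472  0.0923] [-3.57  2.89  9.61] [0.63 0.66 0.04]
```

```bash
python3 -m handwheel '[-0.05,0,0,0,1, -0.1,0,0,0,1, -0.1,0,0,0,0.02, -0.1,0,0,0,-0.02, -0.1,0,0,0,-0.05, -0.1,0,0,0,-0.08, -0.1,0,0,0,-0.11, -0.1,0,0.1,0,-0.15]' 20;python3 - <<'E'
from station import bot, eyes
from h import *
o=bot.get_obs();print(o['orientation'].round(2),o['tool_pos'].round(4),o["wrist_force"])
for k in("scene",):
    c=eyes.capture(k); np.savez(f"pics/{k}11.npz",**c)
    crop(c,90,140,190,220,7,f"pics/{k}11.png")
E
```

```text
time_s: 38.85
tool_pos: [0.5297, -0.247, 0.0908]
orientation: [161.8, 2.4, 92.3]
wrist_force: [1.8, -1.1, 0.8]
width: 0.049
[161.79   2.35  92.28] [ 0.5297 -0.247   0.0908] [ 1.77483002 -1.08612991  0.76306858]
```

View pics/scene11.png

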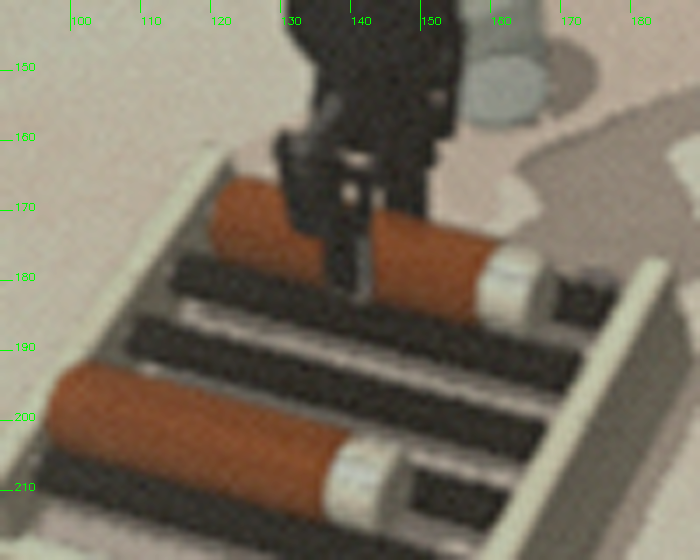

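```bash
python3 -m handwheel '[0,0,0.1,0,-0.2, -0.1,0,0.3,0,-0.25, -0.2,0,0.6,0,-0.3, -0.35,0,1.1,0,-0.35, -0.6,0,1.9,0,-0.4, -1,0,3.1,0,-0.45, -1.5,0,4.6,0,-0.5, -2.2,0,6.8,0,-0.5]';python3 -m handwheel '[-1,0,3.5,0,-0.5, -2,0,7,0,-0.5, -3,0,10,0,-0.5, -4,0,12,0,-0.5, -6,0,12,0,-0.5, -8,0,12,0,-0.5, -8,0,12,0,-0.5, -8,0,12,0,-0.5]';python3 - <<'E'
from station import bot, eyes
from h import *
o=bot.get_obs();print(o['orientation'].round(2),o['tool_pos'].round(4),o["wrist_force"])
for k in("scene","top"):
    c=eyes.capture(k); np.savez(f"pics/{k}12.npz",**c)
    if k=="scene": cv2.imwrite("pics/scene12.png",c["pixels"])
    else: crop(c,290,110,400,210,7,f"pics/{k}12.png")
t=c
im=t["pixels"].astype(int); m=(im[...,2]-im[...,0]>45)
from scipy.optimize import least_squares
for nm,v0,v1,x0 in(("moved",160,190,.53),("other",125,150,.65)):
  Q=np.array([dep(t,u,v) for v in range(v0,v1) for u in range(325,385) if m[v,u]]); Q=Q[abs(Q[:,2]-.115)<.02]
  def f(p):
    a=np.array([-np.sin(p[1]),np.cos(p[1]),p[3]]);a/=np.linalg.norm(a); d=Q-np.array([p[0],-.242,p[2]]); d-=np.outer(d@a,a); return np.linalg.norm(d,axis=1)-.022
  r=least_squares(f,[x0,.04,.1,0],loss='soft_l1',f_scale=.002); print(nm,len(Q),r.x.round(4), np.degrees(r.x[1]),np.degrees(r.x[3]))
E
```

```text
time_s: 39.57
tool_pos: [0.5068, -0.2461, 0.1586]
orientation: [161.9, 2.2, 92.3]
wrist_force: [-0.3, -0.1, -0.8]
width: 0.0638
time_s: 40.23
tool_pos: [0.4275, -0.247, 0.28]
orientation: [161.7, 2.4, 92.2]
wrist_force: [0.5, -0.0, 0.4]
width: 0.064
[161.67   2.42  92.18] [ 0.4275 -0.247   0.28  ] [ 0.49229238 -0.00412138  0.38907308]
moved 455 [ 0.5293  0.0375  0.1    -0.0013] 2.1494390801292727 -0.07670657194195504
other 453 [ 0.6496  0.0369  0.1    -0.0058] 2.1157586860141557 -0.33313807668275425
```

View pics/scene12.png

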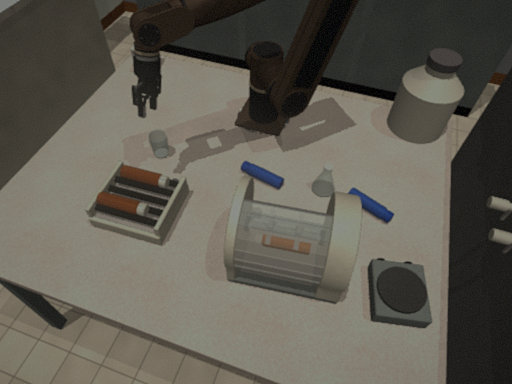

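View pics/top12.png

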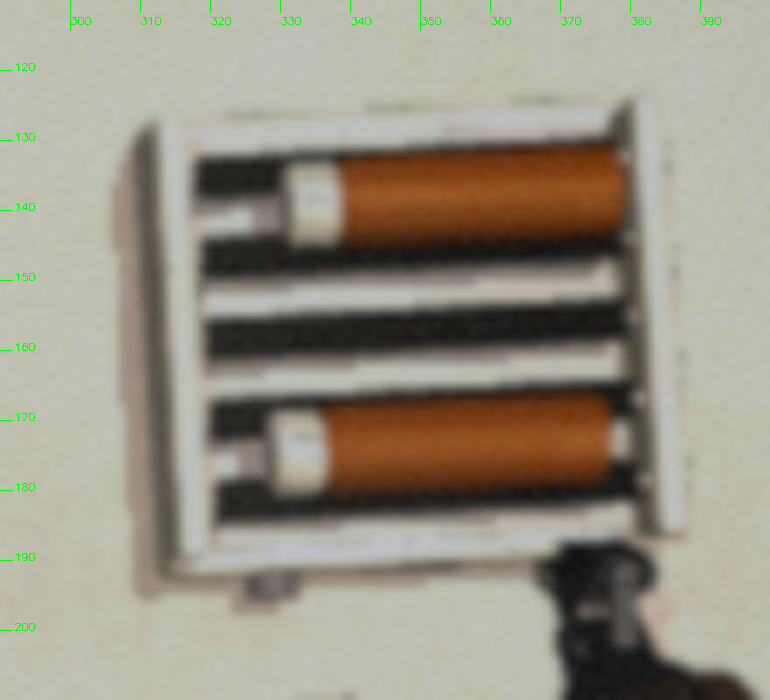

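The bottle lies level in the front groove: axis x 0.529, height 0.100, the same as the other bottle, and tilt about 0.1°. The other bottle, beaker and flask are unmoved, and the gripper is clear. I'm handing in.

```bash
python3 -c "
from station import bot
print(bot.finish_job()); print(bot.get_obs()['time_s'])"
```

```text
the job is handed in; nothing more can be done
None
the job is handed in; nothing more can be done
```

The bottle is off the paddle and lying in the front groove of the roller mixer. I handed the job in at about 40.3 s of the 51 s allowed; no verdict is reported.

**Leaning the gripper:** the moves only allow shifts and a turn about z, and my depth measurements showed an upright gripper would not fit under the cover edge. I pushed against the outer reach limit, where the arm gives way in tilt and keeps it, until the gripper leaned about 29°.

**Taking the bottle out:** I gripped between the clips. The first grip was shallow, so I opened, went 6 mm deeper and gripped again. I then drew the bottle horizontally to the front, out over the springy jaws, and lifted it. Wrist force stayed at about 5 N or less in the readings during this.

**Placing it:** I took the lean back to about 18° at the inner reach limit, then set the bottle down until it touched (about 10 N). I opened the fingers slowly and drew back along them.

**Last checks:**
- **Bottle:** it is level to about 0.1° and parallel to the rollers, with its axis at x 0.529 and z 0.100. The groove measured x 0.5285 and 0.101 high. It sits about midway along the rollers, but I did not measure that again after letting go.
- **Bystanders:** the other bottle measured within 1 mm of its start. The beaker, flask and blue bottles look unmoved in the pictures.
- **Gripper:** it is clear, with wrist force near 0.

**Faults along the way:**
- One try at reducing the lean with the gripper turned half round stopped at joint 6's range limit and cost about 5 s.
- Joint 3 once read 142.38° against its 142.37° limit, and joint 2 read exactly −51.34°, its limit.
- There was a brief 23 N wrist reading while braking there. It fell to 3 N at the next reading, and I saw no contact in the picture.
- The sideways lean left the cap end about 2.5° low at first touch; it levelled on release.

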